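# Pack the balance weights and re-hinge the case lid

## Task

Put every brass weight that is there into the open wooden weight case, set the loose lid on the case so that its hinge knuckles fit between those of the case, and slide the hinge pin fully home through all five knuckles. Then take the seam tracer from its stand and check that the lid lies flush by running the tip slowly (a few centimetres a second) from left to right along the bottom of the groove between the lid and the case's front rail, from end to end, and put the tracer back upright in its stand. Do not disturb the oil vial, the clear cup and the matchbox.

Things in the scene. Friction and masses are not known exactly. Their poses are not given: they have to be found in the camera images.
- case: open wooden case fixed to the bench, 126 x 156 mm, rim at z = 46 mm. Origin on the bench; +x to its hinge side (away from the robot), +y to its left as the robot sees it. Hollow from x = -46 to 50, y = -70 to 70, floor at z = 6. Front wall x = -68 to -46; on its outer edge a rail, x = -68 to -64, rising to z = 52. Hinge on the back
- case_floor (a point): centre of the case's inner floor (96 x 140 mm), 40 mm below the rim
- hinge_mid (a point): middle of the case's hinge axis (along y; axes as the case's), 68 mm behind the case's origin, 56 mm above the bench. Three steel knuckles, tubes of 20 mm outer and 11.5 mm inner diameter, fill y = -72 to -50, -11 to 11 and 50 to 72 mm along it
- seam_left (a point): left end of the pass along the seam groove, on its middle line and on its bottom (top of the front wall, 46 mm above the bench); axes as the case's. With the lid on, the groove between the lid's front edge and the rail is 9 mm wide (the pinned lid can play 3 mm either way), 6 mm deep and open at both ends, 18 mm beyond the ends of the pass
- seam_mid (a point): middle of that pass, 60 mm from either end
- seam_right (a point): right end of that pass, 120 mm from the left end along the case's -y
- lid_handle (a point): centre of the lid's dark bar handle, 12 mm in x, 56 mm in y, 16 mm high, 20 mm above the lid's underside
- lid: loose wooden lid, 108 (x) x 152 (y) x 6 mm, 220 g, flat on the bench at first. Origin at the centre of its underside, +x to its hinge edge; seated, this point is 46 mm straight above the case's origin and their axes agree. Two knuckles like the case's, axis at x = 68, z = 10, fill y = -46 to -15 and 15 to 46 mm: 4 mm of play at each side between the case's
- pin_grip (a point): centre of the hinge pin's orange grip, a flat-sided block 10 mm wide (x), 36 mm long (y), 18 mm high, at the pin's -y end; 9 mm above the pin's underside. Its inner face, 18 mm from this point, is the shoulder that meets the outer knuckle when the pin is fully home
- pin_mid (a point): middle of the pin's round steel shaft, on its axis, 95 mm along the pin's +y from pin_grip and 5 mm below it. Shaft 8 mm in diameter, 77 mm to either side; the last 15 mm taper to a nose 2.4 mm in diameter. Home: this point within some mm of hinge_mid; the pin may go in from either end
- pin: the hinge pin, 70 g, lying on the bench at first; origin 4 mm below pin_mid, y along the shaft to the nose
- tracer_grip (a point): centre of the seam tracer's blue handle, a square upright bar 14 x 14 mm, 46 mm high; 90 mm above the tip
- tracer: seam tracer, 70 g: origin at the point of its steel shaft (10 mm in diameter, the last 13 mm taper to 3 mm), z along the tool to the handle. A black collar, 38 mm in diameter, 5 mm thick, its underside 62 mm above the tip, hangs on the rim of the stand: the tool stands upright there with the tip 8 mm above the bench
- stand_mouth (a point): centre of the mouth of the tracer's stand, a grey tube 46 mm in diameter on a foot 68 mm in diameter, fixed to the bench; the mouth is a round bore 22 mm in diameter, 70 mm above the bench
- weight_a_mid (a point): centre (half-way up) of a brass balance weight, a round body 32 mm in diameter narrowing to a small knob on top, 30 mm high in all; it starts upright on the bench. z up
- weight_b_mid (a point): centre (half-way up) of a brass balance weight, a round body 32 mm in diameter narrowing to a small knob on top, 30 mm high in all; it starts upright on the bench. z up
- weight_c_mid (a point): centre (half-way up) of a brass balance weight, a round body 25 mm in diameter narrowing to a small knob on top, 23 mm high in all; it starts upright on the bench. z up
- weight_d_mid (a point): centre (half-way up) of a brass balance weight, a round body 25 mm in diameter narrowing to a small knob on top, 23 mm high in all; it starts upright on the bench. z up
- oil_vial: square glass vial with a grey cap, 30 x 34 x 64 mm, origin at its underside; leave it alone
- clear_cup: clear plastic cup, 53 mm in diameter, 27 mm high, origin at its underside; leave it alone
- matchbox: matchbox, 36 x 52 x 15 mm, origin at its underside; leave it alone

How it is judged:
On the way, in this order (a step that is already met when the one before it is completed fails the run):
1. all weights that are there lie in the case (x of weight_a_mid in the frame of case between -0.046 and 0.05 m and y of weight_a_mid in the frame of case between -0.07 and 0.07 m and z of weight_a_mid in the frame of case between 0.004 and 0.04 m and x of weight_b_mid in the frame of case between -0.046 and 0.05 m and y of weight_b_mid in the frame of case between -0.07 and 0.07 m and z of weight_b_mid in the frame of case between 0.004 and 0.04 m and x of weight_c_mid in the frame of case between -0.046 and 0.05 m and y of weight_c_mid in the frame of case between -0.07 and 0.07 m and z of weight_c_mid in the frame of case between 0.004 and 0.04 m and x of weight_d_mid in the frame of case between -0.046 and 0.05 m and y of weight_d_mid in the frame of case between -0.07 and 0.07 m and z of weight_d_mid in the frame of case between 0.004 and 0.04 m), for 0.2 s.
2. the lid is set on the case, knuckles interleaved (x of lid in the frame of case between -0.006 and 0.006 m and y of lid in the frame of case between -0.006 and 0.006 m and z of lid in the frame of case between 0.043 and 0.0485 m and angle between the x axis of lid and the x axis of case, either way round below 0.09 rad and angle between lid's own z axis and vertical below 0.05 rad), for 0.2 s.
3. the hinge pin is home through all knuckles (x of pin_mid in the frame of hinge_mid between -0.004 and 0.004 m and z of pin_mid in the frame of hinge_mid between -0.004 and 0.004 m and y of pin_mid in the frame of hinge_mid between -0.011 and 0.011 m and angle between the y axis of pin and the y axis of case, either way round below 0.07 rad), for 0.2 s.
4. the tracer's tip is in the seam groove at its left end (y of tracer in the frame of seam_mid between 0.05 and 0.07 m and x of tracer in the frame of seam_mid between -0.007 and 0.009 m and z of tracer in the frame of seam_mid between -0.003 and 0.0048 m), for 0.05 s.
5. the tracer's tip is in the seam groove half-way to the middle (y of tracer in the frame of seam_mid between 0.02 and 0.04 m and x of tracer in the frame of seam_mid between -0.007 and 0.009 m and z of tracer in the frame of seam_mid between -0.003 and 0.0048 m), for 0.05 s.
6. the tracer's tip is in the seam groove at the middle (y of tracer in the frame of seam_mid between -0.01 and 0.01 m and x of tracer in the frame of seam_mid between -0.007 and 0.009 m and z of tracer in the frame of seam_mid between -0.003 and 0.0048 m), for 0.05 s.
7. the tracer's tip is in the seam groove half-way from the middle to the right (y of tracer in the frame of seam_mid between -0.04 and -0.02 m and x of tracer in the frame of seam_mid between -0.007 and 0.009 m and z of tracer in the frame of seam_mid between -0.003 and 0.0048 m), for 0.05 s.
8. the tracer's tip is in the seam groove at its right end (y of tracer in the frame of seam_mid between -0.07 and -0.05 m and x of tracer in the frame of seam_mid between -0.007 and 0.009 m and z of tracer in the frame of seam_mid between -0.003 and 0.0048 m), for 0.05 s.
At the end, for the whole second after the job is handed in: Weights inside the case; lid flat on its seat within 6 mm and 0.09 rad; pin within 11 mm along and 4 mm across of the hinge middle; tracer upright in its stand within 12 mm; all at rest. On the pass the tip was 1 mm or more below the lid top at the ends, middle and quarter points, left to right (all of step 1 and all of step 2 and all of step 3 and horizontal distance between tracer and stand_mouth below 0.012 m and angle between tracer's own z axis and vertical below 0.1 rad and z of tracer in the frame of stand_mouth between -0.066 and -0.057 m and linear speed of each of lid, pin, tracer below 0.02 m/s); the robot touches nothing.
It fails at once if the oil vial, the clear cup or the matchbox is moved more than 3 cm (distance of any of oil_vial, clear_cup, matchbox from where it was at the start of the episode above 0.03 m).
It fails at once if the tracer runs faster than 12 cm/s with its tip in the middle of the groove (y of tracer in the frame of seam_mid between -0.045 and 0.045 m and x of tracer in the frame of seam_mid between -0.007 and 0.009 m and z of tracer in the frame of seam_mid between -0.003 and 0.0048 m and linear speed of tracer above 0.12 m/s).
Of weight_a, weight_b, weight_c, weight_d only 2 to 4 are there at a start; the rules pass over those that are not, and their reading is None.
At some moment in a run one of weight_a, weight_b, weight_c, weight_d may be knocked a few centimetres aside while the robot is not near it.
It also fails if it takes over 208 s, if anything falls off the work surface, if the arm or the gripper's body presses on something with over 40 N, if the wrist force passes 120 N, or if a joint passes its speed limit or range.

## Robot

A 7-joint arm with a two-finger parallel gripper is mounted at the origin on a cart in front of the work surface, level with it; the furniture and walls round the work are solid. World frame = base frame: x ahead of the robot, y to its left, z up, the work surface at z = 0. Lengths are in m, angles in rad, forces in N, time in s.
With the tool pointing down it reaches from about 0.425 to 0.875 m from the base axis. Payload 9.9 kg.
Tool frame: the origin (TCP) lies midway between the tips of the shut fingers; the grasp point (between the pads) lies 19 mm behind it; z points along the fingers, x is the direction in which the jaws open and shut, and the axes are right-handed (so a half turn about z gives the same grasp; the last joint's range is limited). The gripper opens to 85 mm and grips with 20 to 120 N. Pads are 22 mm wide; open, the fingers measure 114 mm over their backs; the gripper's body (76 mm by 85 mm) begins 54 mm behind the grasp point. The pads swing forward as they close: fully open they stand 13 mm farther back than shut.
Start: joints at [1.037, 0.576, 0.025, 1.437, -0.015, 1.129, -0.057], TCP at [0.293, -0.608, 0.231] pointing down, gripper open.
Joint ranges: [-2.76, 2.76], [-0.34, 2.15], [-1.52, 1.57], [0.19, 2.46], [-1.09, 4.23], [0.17, 1.99], [-2.82, 2.82]. Speed limits (rad/s): [2.22, 2.22, 3.01, 3.01, 3.14, 3.14, 3.14].

## Interface

Orientations are given as [roll, pitch, yaw] about the fixed x, y, z axes, in that order (R = Rz(yaw) Ry(pitch) Rx(roll)).
In Python, from station import * gives the robot as it stands.
- The arm moves only by the tool send_rows, never from a script. Its argument "targets" is a list of rows, each an object with "slide": the shift along the tool's x, y, z in mm, a list of three; "dr": the turn, a rotation vector about the tool's x, y, z in rad, a list of three. In form: [{"slide": [tx, ty, tz], "dr": [wx, wy, wz]}, ...]. A call has 1 to 10 rows; each row is the pose to reach, as a shift and turn from the pose commanded when the call began, along the tool's axes at that moment; what a row does not reach only later rows make up. A row lasts 1/12 s, in which the tool goes at most 41.7 mm and 7.16 degrees, less where a joint would pass 70% of its speed; a pose out of reach is approached as far as the arm can. A call with a gripper value outside its range is refused whole. "hand" is the opening in per cent of the stroke, from 0 (shut) to 100 (fully open), set as the call begins (left out, the last holds). The fingers move at their own pace and stop on an object; "grip_force" is the grip in N (left out, the last holds). Time passes only in rows, so rows that repeat a pose let the fingers close. It gives the time, the measured TCP pose, the force and the opening at its end, in the units of the state.
- sense(): the state, without advancing time (a new reading comes with each control period).
- grab_frame(name): name is "scene" or "top"; returns the picture (400x640x3 uint8, red, green, blue); there is no depth.
- camera_params(name): a dict with "fovy" (degrees; the focal length in pixels is half the picture's height over the tangent of half this angle, whatever the lens; pixels are square), "cx", "cy" (the principal point, pixels), "xyz" and "orientation" of the camera in the world. Camera axes: x right, y up, looking along -z (the intrinsics and any distortion apply to the point x, -y, -z); pixel columns grow to the right and rows downward; lengths in m; the calibration is good to about 2 mm. A picture is of the moment at which its call begins. camera_params takes no time and is no camera call.
- job_done(): hands the job in, once; it reports no verdict.
The state is a dict: "time": time; "joint_pos": joint angles; "joint_vel": joint speeds; "joint_efforts": joint torques, N m; "tool_pos": TCP position; "eef_rot": TCP orientation; "contact_force": force on the tool from outside, world axes, zero at the start; "moment": the same for the moment, N m; "gripper_width": finger opening in m.
Only numpy, scipy, OpenCV 4.12 (cv2) and the standard library are available. Lean on these libraries where they do the work, as an engineer would, in place of code of your own. Each camera call takes 0.05 s, during which the arm holds its last target.

## Working session

There is one attempt and no reset: what is moved stays moved. The work goes in short steps, Python scripts to look and compute and a tool call to move; the robot and the scene stay as the last step left them, time stands still between calls to the robot, and variables do not carry over. Pictures are saved under pics/ and viewed, and the job is handed in when it is done.

Besides the shell and the picture viewer there is one more tool, called after ">>>" as name(argument=value, ...), one argument or row to a line, values as JSON. send_rows: Moves the arm, as the interface text tells. Its arguments: {"type":"object","properties":{"targets":{"type":"array","items":{"type":"object","properties":{"slide":{"type":"array","items":{"type":"number"}},"dr":{"type":"array","items":{"type":"number"}}}}},"hand":{"type":"number"},"grip_force":{"type":"number"}},"required":["targets"]}

```bash
ls; mkdir -p pics; python3 - <<'E'
from station import *
import cv2
print(sense())
for n in ("scene","top"):
    print(n,camera_params(n))
    cv2.imwrite(f"pics/{n}0.png",grab_frame(n)[:,:,::-1])
E
```

```text
pics
{'time': 0.0, 'joint_pos': array([ 1.0371931 ,  0.57650944,  0.02482499,  1.43793065, -0.01501545,
        1.12899177, -0.05652418]), 'joint_vel': array([ 1.21006932e-03,  4.89245219e-04, -1.07703304e-03,  2.32189442e-03,
       -8.39320587e-04,  4.43777304e-04, -1.23208871e-05]), 'joint_efforts': array([-1.59853338e-03, -7.65767384e+01,  2.24918827e+00, -2.85973048e+01,
        1.51304563e-02,  1.26697199e-02, -3.04387363e-06]), 'tool_pos': array([ 0.29330016, -0.60743392,  0.23044947]), 'eef_rot': array([ 3.14153092e+00,  1.65405604e-03, -1.12097413e+00]), 'contact_force': array([-0.38267756, -0.0287253 ,  1.05770488]), 'moment': array([ 0.00207617, -0.04799844, -0.02553291]), 'gripper_width': 0.08534616753328972}
scene {'fovy': 47.2325161678867, 'cx': 324.6689370190066, 'cy': 193.1067460785359, 'xyz': array([ 0.2845265 , -0.70393779,  0.93135033]), 'orientation': array([ 0.73691294,  0.00075756, -0.46975329])}
top {'fovy': 44.69867772609097, 'cx': 313.8241787364296, 'cy': 203.50688298585737, 'xyz': array([ 0.47402152, -0.0256791 ,  1.43435495]), 'orientation': array([ 0.10713261, -0.01123152, -1.56025431])}
```

View pics/scene0.png

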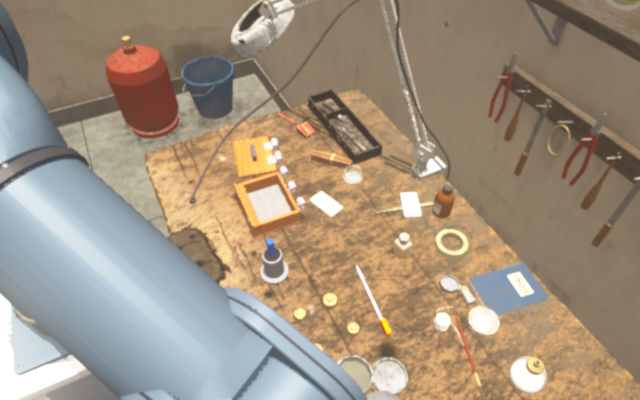

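View pics/top0.png

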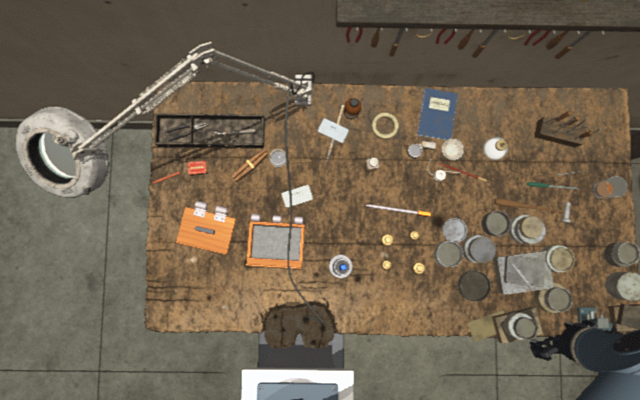

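```bash
cat > h.py <<'E'
from station import *
import numpy as np, cv2
from scipy.spatial.transform import Rotation as Rot
def cam(n):
    p=camera_params(n); f=200/np.tan(np.radians(p['fovy'])/2)
    return p,f,Rot.from_euler('xyz',p['orientation']).as_matrix()
def ray(n,u,v):
    p,f,R=cam(n); d=np.array([(u-p['cx'])/f,-(v-p['cy'])/f,-1]); return p['xyz'],R@d
def pt(n,u,v,z):
    o,d=ray(n,u,v); return o+d*(z-o[2])/d[2]
def proj(n,X):
    p,f,R=cam(n); c=R.T@(np.asarray(X,float)-p['xyz']); return np.array([p['cx']+f*c[0]/-c[2],p['cy']-f*c[1]/-c[2]])
def crop(n,name,u0,v0,u1,v1,s,img=None):
    im=grab_frame(n)[:,:,::-1] if img is None else img
    c=cv2.resize(im[v0:v1,u0:u1],None,fx=s,fy=s,interpolation=cv2.INTER_CUBIC)
    cv2.imwrite('pics/'+name,c)
def tri(uv1,uv2):
    o1,d1=ray('top',*uv1);o2,d2=ray('scene',*uv2)
    A=np.stack([d1,-d2],1); t=np.linalg.lstsq(A,o2-o1,rcond=None)[0]
    a=o1+d1*t[0];b=o2+d2*t[1]; return (a+b)/2,np.linalg.norm(a-b)
E
python3 - <<'E'
from h import *
im=cv2.imread('pics/top0.png')
crop('top','t0a.png',170,190,310,280,5.6,im)
crop('top','t0b.png',320,140,460,285,4,im)
crop('top','t0c.png',270,90,400,200,5,im)
im=cv2.imread('pics/scene0.png')
crop('scene','s0a.png',220,120,360,290,3.5,im)
crop('scene','s0b.png',260,230,460,400,3.5,im)
print(pt('top',640-330,330,0),pt('top',147,330,0),pt('top',147,90,0))
E
```

```text
[ 0.261324   -0.03299957  0.        ] [0.25716571 0.43547493 0.        ] [0.9684066  0.46896903 0.        ]
```

View pics/t0a.png

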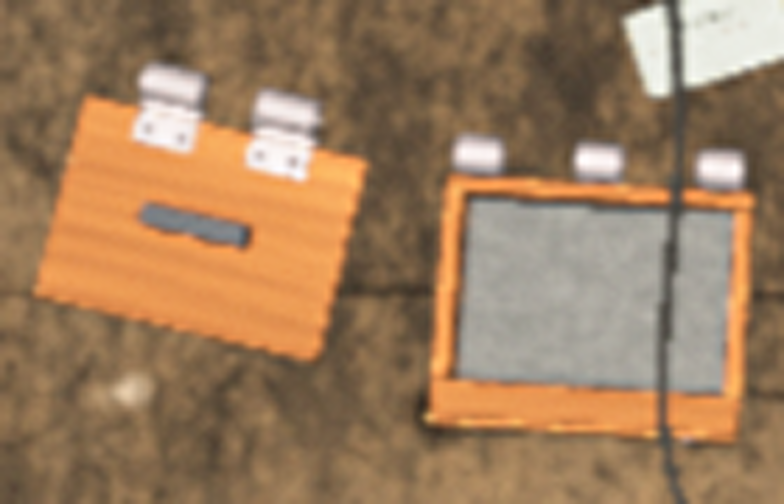

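View pics/t0b.png

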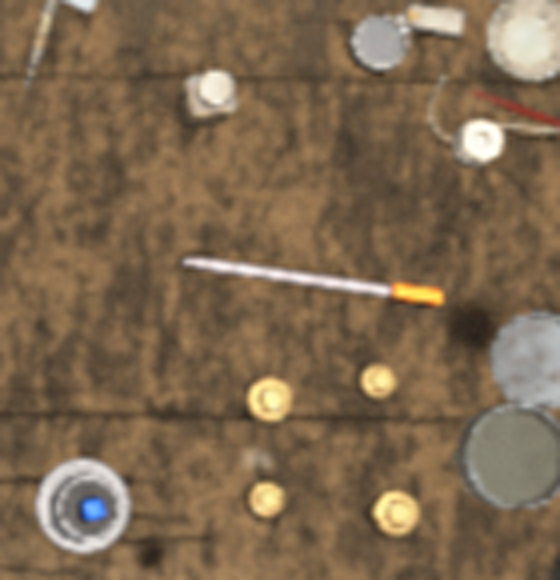

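View pics/s0a.png

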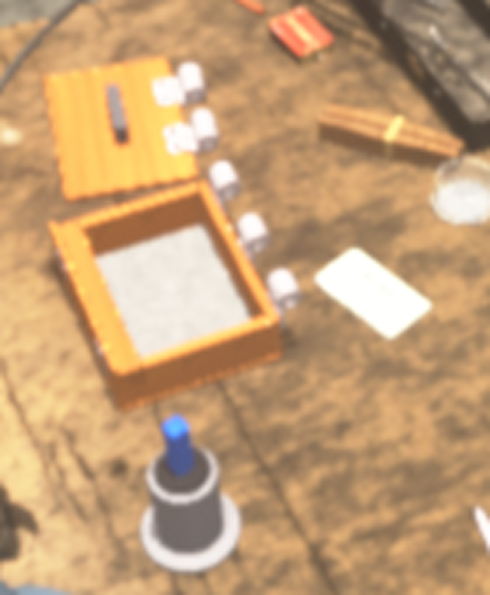

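View pics/s0b.png

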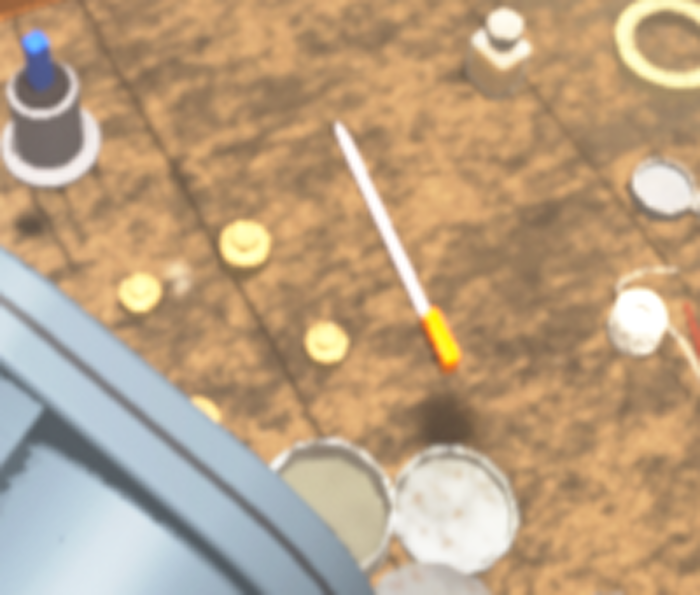

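View pics/t0c.png

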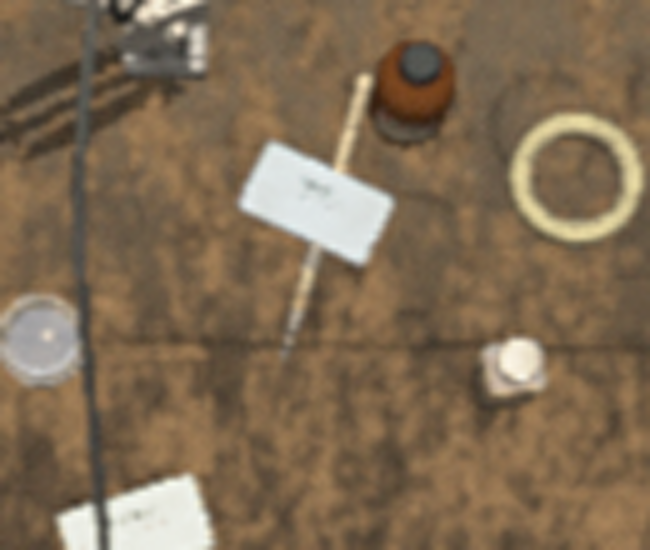

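```bash
cat >> h.py <<'E'
from scipy.optimize import least_squares
def fitpose(obs,z0=0.0,x0=None,s=1):
    # obs: list (cam,u,v,[x,y,z] local) -> x,y,yaw
    def r(p):
        c,s_=np.cos(p[2]),np.sin(p[2]); o=[]
        for n,u,v,l in obs:
            X=[p[0]+c*l[0]-s_*l[1],p[1]+s_*l[0]+c*l[1],z0+l[2]]
            q=proj(n,X); o+= [q[0]-u,q[1]-v]
        return np.array(o)
    s_=least_squares(r,x0,loss='soft_l1',f_scale=1.0)
    return s_.x,r(s_.x).reshape(-1,2)
def xf(p,l): 
    c,s=np.cos(p[2]),np.sin(p[2]); return np.array([p[0]+c*l[0]-s*l[1],p[1]+s*l[0]+c*l[1],l[2]])
def up(x,y,s,u0,v0): return ((x+.5)/s-.5+u0,(y+.5)/s-.5+v0)
def lines(im,n,segs,col=(0,255,0),u0=0,v0=0,s=1):
    for a,b in segs:
        pa=proj(n,a);pb=proj(n,b)
        f=lambda q:tuple(int(round(k)) for k in (((q[0]-u0)+.5)*s-.5,((q[1]-v0)+.5)*s-.5))
        cv2.line(im,f(pa),f(pb),col,1,cv2.LINE_AA)
def rect(p,xa,xb,ya,yb,z):
    c=[xf(p,(x,y,z)) for x,y in((xa,ya),(xb,ya),(xb,yb),(xa,yb))]
    return [(c[i],c[(i+1)%4]) for i in range(4)]
E
python3 - <<'E'
from h import *
T=lambda x,y:up(x,y,5.6,170,190)
S=lambda x,y:up(x,y,3.5,220,120)
mm=1e-3
C=[]
for uv,l in [((450,178),(58,78,46)),((754,195),(58,-78,46)),((427,424),(-68,78,52)),((738,440),(-68,-78,52)),((478,155),(68,61,62)),((599,161),(68,0,62)),((721,168),(68,-61,62))]:
    C.append(('top',*T(*uv),np.array(l)*mm))
for uv,l in [((50,225),(-68,78,52)),((280,320),(58,-78,46)),((205,183),(58,78,46)),((252,233),(68,0,56)),((284,288),(68,-61,56)),((224,180),(68,61,56))]:
    C.append(('scene',*S(*uv),np.array(l)*mm))
pc,r=fitpose(C,x0=[.5,.1,0]); print('case',pc,'\n',r.round(1).tolist())
pt_,r=fitpose([c for c in C if c[0]=='top'],x0=[.5,.1,0]); print('case top',pt_,'\n',r.round(1).tolist())
L=[]
for uv,l in [((85,96),(54,76,6)),((366,160),(54,-76,6)),((38,294),(-54,76,6)),((312,360),(-54,-76,6)),((195,225),(0,0,28)),((173,84),(68,30.5,18)),((289,109),(68,-30.5,18))]:
    L.append(('top',*T(*uv),np.array(l)*mm))
for uv,l in [((45,76),(-54,76,6)),((167,57),(54,76,6)),((64,197),(-54,-76,6)),((200,177),(54,-76,6)),((190,83),(68,30.5,10)),((204,129),(68,-30.5,10))]:
    L.append(('scene',*S(*uv),np.array(l)*mm))
pl,r=fitpose(L,x0=[.5,.35,0]); print('lid',pl,'\n',r.round(1).tolist())
pl2,r=fitpose([c for c in L if c[0]=='top'],x0=[.5,.35,0]); print('lid top',pl2,'\n',r.round(1).tolist())
# overlays
def ov(n,f,u0,v0,u1,v1,s,out):
    im=cv2.imread(f); c=cv2.resize(im[v0:v1,u0:u1],None,fx=s,fy=s,interpolation=cv2.INTER_CUBIC)
    k=dict(u0=u0,v0=v0,s=s)
    for R in (rect(pc,-.068,.058,-.078,.078,.046),rect(pc,-.046,.05,-.07,.07,.046),rect(pc,-.068,-.064,-.078,.078,.052)): lines(c,n,R,**k)
    for a,b in((-72,-50),(-11,11),(50,72)): lines(c,n,rect(pc,.058,.078,a*mm,b*mm,.056),(255,0,0),**k)
    lines(c,n,rect(pl,-.054,.054,-.076,.076,.006),**k); lines(c,n,rect(pl,-.006,.006,-.028,.028,.028),**k)
    for a,b in((-46,-15),(15,46)): lines(c,n,rect(pl,.058,.078,a*mm,b*mm,.010),(255,0,0),**k)
    cv2.imwrite(out,c)
ov('top','pics/top0.png',170,190,310,280,5.6,'pics/ot.png')
ov('scene','pics/scene0.png',220,120,320,250,4.5,'pics/os.png')
# others
U=lambda x,y:up(x,y,4,320,140)
V=lambda x,y:up(x,y,3.5,260,230)
for nm,a,b in [('stand rim',(86,507),(41,90)),('tracer top',(94,509),(36,40)),('vialcap',(215,88),(505,25)),
  ('w1',(270,398),(245,240)),('w2',(378,380),(327,338)),('w3',(266,499),(139,290)),('nose',(184,262),(338,124)),('grip',(417,294),(442,340))]:
    x,e=tri(U(*a),V(*b)); print(nm,x.round(4),round(e,4), pt('top',*U(*a),.025 if nm[0]=='w' else .0).round(4))
print('w4',pt('top',*U(397,512),.025))
print('cable end',tri((333,325),(192,200)))
E
```

```text
case [ 0.50986727  0.06785917 -0.04482074] 
 [[-0.4, -0.4], [-0.1, -0.4], [0.4, 0.1], [0.2, 0.3], [0.2, 0.1], [0.2, 0.2], [-0.0, 0.2], [-0.6, -0.6], [0.2, -0.2], [-0.0, -0.9], [0.3, 0.2], [-0.0, 0.4], [-0.1, 0.3]]
case top [ 0.50987136  0.06810479 -0.0463261 ] 
 [[-0.4, -0.5], [-0.1, -0.4], [0.3, 0.0], [0.1, 0.3], [0.2, 0.0], [0.1, 0.2], [-0.1, 0.2]]
lid [ 0.5457238   0.27605232 -0.2195345 ] 
 [[0.4, -0.4], [0.4, -0.0], [-0.7, 0.1], [0.9, 0.2], [-0.4, -0.1], [-0.0, 0.2], [-0.5, 0.5], [-0.2, 0.1], [0.1, -0.3], [0.6, 0.1], [-0.5, -0.9], [0.5, 0.1], [0.1, 0.4]]
lid top [ 0.54597414  0.2759793  -0.21735657] 
 [[0.4, -0.4], [0.4, -0.2], [-0.7, 0.1], [1.0, 0.1], [-0.4, -0.1], [-0.1, 0.2], [-0.5, 0.4]]
stand rim [ 0.4454 -0.1177  0.064 ] 0.0005 [ 0.4443 -0.122   0.    ]
tracer top [ 0.4459 -0.1194  0.1204] 0.0008 [ 0.4429 -0.1279  0.    ]
vialcap [ 0.7447 -0.2091  0.0619] 0.0003 [ 0.7568 -0.2173  0.    ]
w1 [ 0.5246 -0.2538  0.0218] 0.0 [ 0.5245 -0.2533  0.025 ]
w2 [ 0.5392 -0.3336  0.0176] 0.001 [ 0.5384 -0.3318  0.025 ]
w3 [ 0.4515 -0.2515  0.015 ] 0.0004 [ 0.4519 -0.25    0.025 ]
nose [ 0.6262 -0.1941  0.0028] 0.0022 [ 0.6254 -0.194   0.    ]
grip [ 0.603  -0.3644  0.0119] 0.001 [ 0.6036 -0.367   0.    ]
w4 [ 0.44358084 -0.34444168  0.025     ]
cable end (array([ 0.31730614, -0.08483513,  0.28729759]), np.float64(0.003234225189334419))
```

View pics/ot.png

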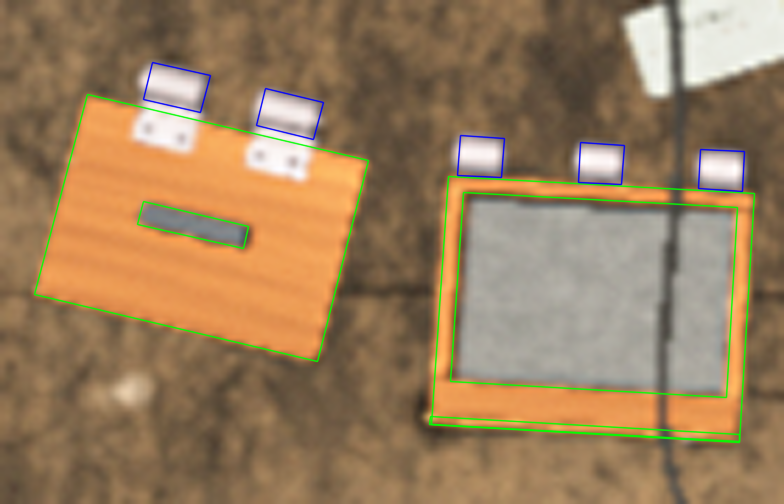

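View pics/os.png

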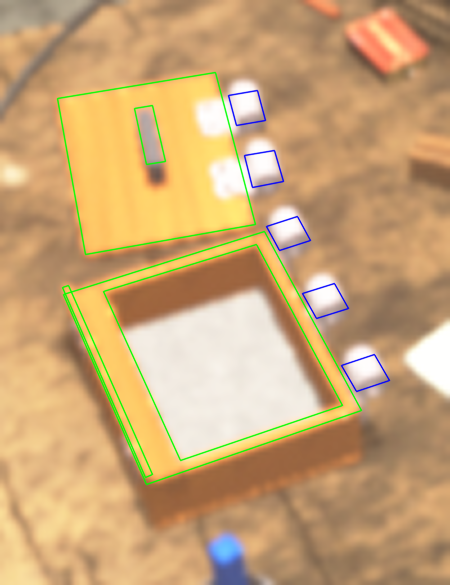

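```bash
python3 - <<'E'
from h import *
im=cv2.imread('pics/scene0.png'); crop('x','sc.png',170,0,450,220,2.8,im)
im=cv2.imread('pics/top0.png'); crop('x','tc.png',270,70,350,340,2.2,im)
# for top points, project along z range into scene
for uv in [(289,100),(289,150),(290,200),(290,240),(289,270),(292,290),(310,310),(333,325)]:
    print(uv,[(z,proj('scene',pt('top',*uv,z)).round(0).tolist(),pt('top',*uv,z)[:2].round(2).tolist()) for z in (.2,.3,.4,.5,.6,.7,.8)])
E
```

```text
(289, 100) [(0.2, [403.0, 118.0], [0.88, 0.03]), (0.3, [397.0, 89.0], [0.85, 0.03]), (0.4, [391.0, 55.0], [0.81, 0.02]), (0.5, [384.0, 15.0], [0.78, 0.02]), (0.6, [374.0, -34.0], [0.75, 0.01]), (0.7, [363.0, -95.0], [0.71, 0.01]), (0.8, [349.0, -172.0], [0.68, 0.0])]
(289, 150) [(0.2, [357.0, 134.0], [0.75, 0.03]), (0.3, [352.0, 104.0], [0.72, 0.02]), (0.4, [346.0, 68.0], [0.7, 0.02]), (0.5, [339.0, 27.0], [0.68, 0.01]), (0.6, [330.0, -24.0], [0.66, 0.01]), (0.7, [319.0, -87.0], [0.64, 0.01]), (0.8, [305.0, -167.0], [0.61, 0.0])]
(290, 200) [(0.2, [310.0, 151.0], [0.62, 0.02]), (0.3, [305.0, 120.0], [0.6, 0.02]), (0.4, [299.0, 83.0], [0.59, 0.01]), (0.5, [292.0, 39.0], [0.58, 0.01]), (0.6, [284.0, -13.0], [0.57, 0.01]), (0.7, [273.0, -79.0], [0.56, 0.0]), (0.8, [260.0, -161.0], [0.55, -0.0])]
(290, 240) [(0.2, [271.0, 165.0], [0.51, 0.02]), (0.3, [266.0, 133.0], [0.51, 0.02]), (0.4, [260.0, 95.0], [0.51, 0.01]), (0.5, [253.0, 50.0], [0.5, 0.01]), (0.6, [245.0, -5.0], [0.5, 0.01]), (0.7, [235.0, -72.0], [0.5, 0.0]), (0.8, [222.0, -157.0], [0.49, -0.0])]
(289, 270) [(0.2, [239.0, 175.0
[... 355 characters left out ...]
), (0.5, [202.0, 65.0], [0.41, 0.0]), (0.6, [194.0, 8.0], [0.42, 0.0]), (0.7, [185.0, -63.0], [0.42, -0.0]), (0.8, [173.0, -151.0], [0.43, -0.01])]
(310, 310) [(0.2, [204.0, 207.0], [0.34, -0.03]), (0.3, [199.0, 171.0], [0.35, -0.03]), (0.4, [193.0, 130.0], [0.36, -0.03]), (0.5, [187.0, 81.0], [0.37, -0.03]), (0.6, [179.0, 21.0], [0.38, -0.03]), (0.7, [169.0, -52.0], [0.39, -0.03]), (0.8, [156.0, -145.0], [0.41, -0.03])]
(333, 325) [(0.2, [194.0, 233.0], [0.3, -0.09]), (0.3, [190.0, 195.0], [0.32, -0.08]), (0.4, [184.0, 151.0], [0.33, -0.08]), (0.5, [177.0, 99.0], [0.35, -0.07]), (0.6, [169.0, 37.0], [0.36, -0.07]), (0.7, [159.0, -40.0], [0.37, -0.06]), (0.8, [146.0, -137.0], [0.39, -0.06])]
```

View pics/sc.png

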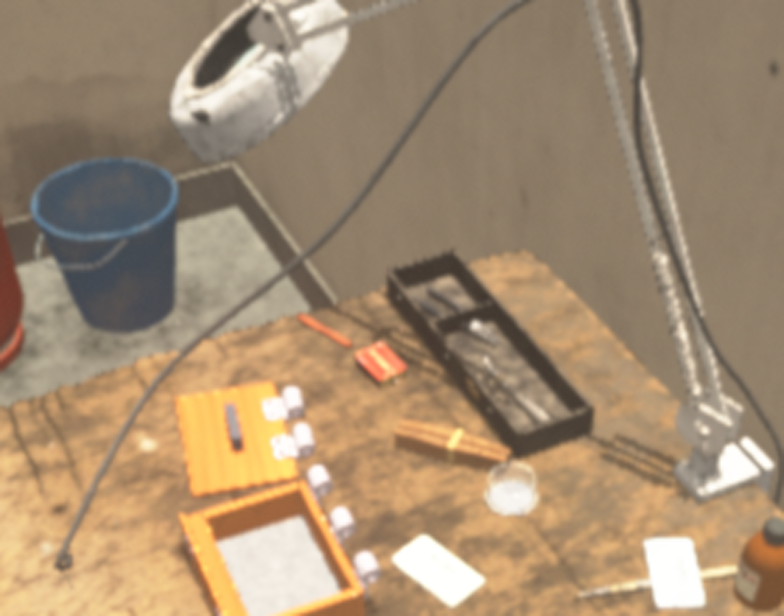

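View pics/tc.png

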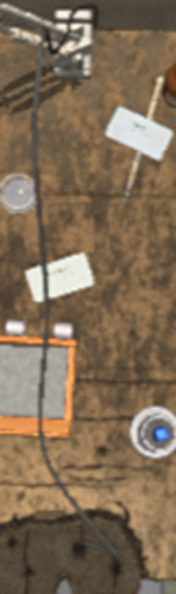

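```bash
cat > mv.py <<'E'
from h import *
import sys
# usage: python3 mv.py x y z yaw   (tool down)
s=sense(); p=s['tool_pos'];R=Rot.from_euler('xyz',s['eef_rot'])
x,y,z,yaw=map(float,sys.argv[1:5])
D=Rot.from_euler('xyz',[np.pi,0,yaw])
sl=R.inv().apply(np.array([x,y,z])-p)*1000; dr=(R.inv()*D).as_rotvec()
print('t',round(s['time'],2),'pos',p.round(4),'rot',s['eef_rot'].round(3),'F',s['contact_force'].round(1),'w',round(s['gripper_width'],4))
print('slide',sl.round(1).tolist(),'dr',dr.round(3).tolist(),'rows',round(max(np.linalg.norm(sl)/41.7,np.linalg.norm(dr)/.125),1))
E
python3 mv.py .4436 -.3444 .1 -0.045
```

```text
t 0.1 pos [ 0.2933 -0.6075  0.2305] rot [ 3.142e+00  2.000e-03 -1.121e+00] F [-0.3 -0.1  0.5] w 0.0853
slide [-171.4, -249.7, 130.8] dr [-0.001, 0.001, -1.076] rows 8.6
```

>>> send_rows(
  targets=[
    {"slide": [-171.4, -249.7, 30], "dr": [0, 0, -1.076]},
    {"slide": [-171.4, -249.7, 30], "dr": [0, 0, -1.076]},
    {"slide": [-171.4, -249.7, 30], "dr": [0, 0, -1.076]},
    {"slide": [-171.4, -249.7, 30], "dr": [0, 0, -1.076]},
    {"slide": [-171.4, -249.7, 30], "dr": [0, 0, -1.076]},
    {"slide": [-171.4, -249.7, 30], "dr": [0, 0, -1.076]},
    {"slide": [-171.4, -249.7, 30], "dr": [0, 0, -1.076]},
    {"slide": [-171.4, -249.7, 30], "dr": [0, 0, -1.076]},
    {"slide": [-171.4, -249.7, 30], "dr": [0, 0, -1.076]},
    {"slide": [-171.4, -249.7, 30], "dr": [0, 0, -1.076]},
  ],
  hand=55,
  grip_force=50,
)

```text
time: 0.93
tool_pos: [0.4443, -0.3436, 0.201]
eef_rot: [-3.141, 0.0, -0.039]
contact_force: [-0.5, -0.8, 0.3]
gripper_width: 0.0469
```

```bash
python3 mv.py .4436 -.3444 .003 -0.045; python3 - <<'E'
from h import *
im=grab_frame('top')[:,:,::-1]; crop('','t1.png',320,140,460,285,4,im)
im=grab_frame('scene')[:,:,::-1]; crop('','s1.png',0,0,640,400,1.25,im)
E
```

```text
t 0.93 pos [ 0.4443 -0.3436  0.201 ] rot [-3.141  0.    -0.039] F [-0.5 -0.8  0.3] w 0.0469
slide [-0.6, 1.0, 198.0] dr [-0.001, 0.0, 0.006] rows 4.7
```

View pics/s1.png

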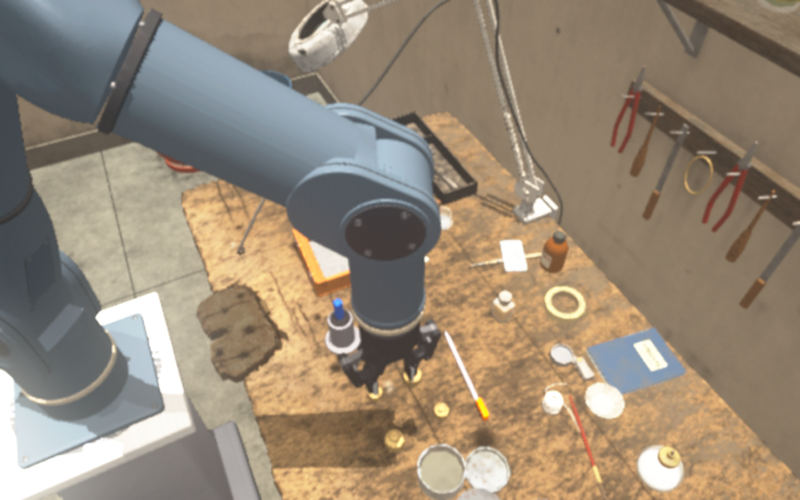

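View pics/t1.png

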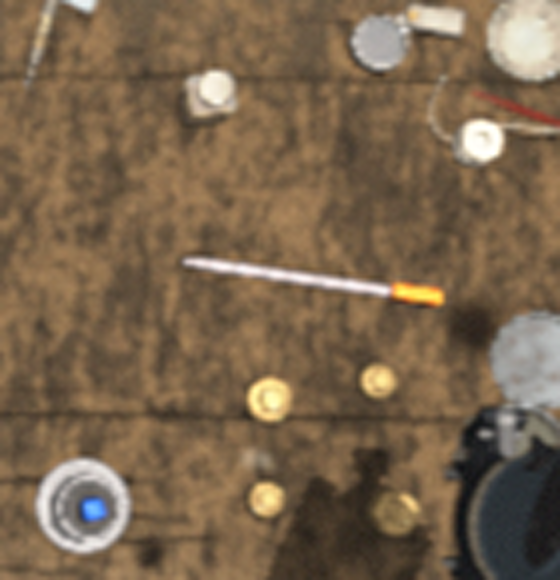

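>>> send_rows(
  targets=[
    {"slide": [-0.5, 1, 40], "dr": [0, 0, 0]},
    {"slide": [-0.5, 1, 80], "dr": [0, 0, 0]},
    {"slide": [-0.5, 1, 120], "dr": [0, 0, 0]},
    {"slide": [-0.5, 1, 160], "dr": [0, 0, 0]},
    {"slide": [-0.5, 1, 185], "dr": [0, 0, 0]},
    {"slide": [-0.5, 1, 197], "dr": [0, 0, 0]},
    {"slide": [-0.5, 1, 197], "dr": [0, 0, 0]},
  ],
)

```text
time: 1.62
tool_pos: [0.441, -0.3458, 0.0011]
eef_rot: [-3.139, 0.005, -0.049]
contact_force: [-0.5, 0.2, 0.3]
gripper_width: 0.0468
```

>>> send_rows(
  targets=[
    {"slide": [0, 0, 0], "dr": [0, 0, 0]},
    {"slide": [0, 0, 0], "dr": [0, 0, 0]},
    {"slide": [0, 0, 0], "dr": [0, 0, 0]},
    {"slide": [0, 0, 0], "dr": [0, 0, 0]},
    {"slide": [0, 0, 0], "dr": [0, 0, 0]},
  ],
  hand=0,
)

```text
time: 2.03
tool_pos: [0.4436, -0.3464, 0.0052]
eef_rot: [3.141, -0.001, -0.046]
contact_force: [0.7, -0.5, -1.5]
gripper_width: 0.0298
```

```bash
python3 - <<'E'
from h import *
pc=[.50987,.0680,-.0455]
for l in [(2,51,0),(2,17,0),(2,-17,0),(2,-51,0)]: print(l,xf(pc,np.array(l)*1e-3).round(4))
E
python3 mv.py .5142 .1189 .17 -.0455
```

```text
(2, 51, 0) [0.5142 0.1189 0.    ]
(2, 17, 0) [0.5126 0.0849 0.    ]
(2, -17, 0) [0.5111 0.0509 0.    ]
(2, -51, 0) [0.5095 0.017  0.    ]
t 2.03 pos [ 0.4436 -0.3464  0.0052] rot [ 3.141e+00 -1.000e-03 -4.600e-02] F [ 0.7 -0.5 -1.5] w 0.0298
slide [49.5, -467.9, -165.1] dr [0.001, -0.001, -0.0] rows 12.0
```

>>> send_rows(
  targets=[
    {"slide": [0, 0, -40], "dr": [0, 0, 0]},
    {"slide": [0, 0, -80], "dr": [0, 0, 0]},
    {"slide": [0, 0, -120], "dr": [0, 0, 0]},
    {"slide": [4, -34, -145], "dr": [0, 0, 0]},
    {"slide": [8, -70, -165], "dr": [0, 0, 0]},
    {"slide": [12, -111, -165], "dr": [0, 0, 0]},
    {"slide": [16, -152, -165], "dr": [0, 0, 0]},
    {"slide": [20, -193, -165], "dr": [0, 0, 0]},
    {"slide": [24, -234, -165], "dr": [0, 0, 0]},
    {"slide": [28, -275, -165], "dr": [0, 0, 0]},
  ],
)

```text
time: 2.87
tool_pos: [0.4835, -0.0706, 0.17]
eef_rot: [3.141, -0.001, -0.045]
contact_force: [1.5, 0.3, -1.8]
gripper_width: 0.0301
```

```bash
python3 mv.py .5142 .1189 .17 -.0455
```

```text
t 2.87 pos [ 0.4835 -0.0706  0.17  ] rot [ 3.141e+00 -1.000e-03 -4.500e-02] F [ 1.5  0.3 -1.8] w 0.0301
slide [22.1, -190.7, -0.0] dr [0.0, -0.001, 0.0] rows 4.6
```

>>> send_rows(
  targets=[
    {"slide": [5, -41, 0], "dr": [0, 0, 0]},
    {"slide": [10, -82, 0], "dr": [0, 0, 0]},
    {"slide": [14, -123, 0], "dr": [0, 0, 0]},
    {"slide": [19, -164, 0], "dr": [0, 0, 0]},
    {"slide": [22, -190.5, 10], "dr": [0, 0, 0]},
    {"slide": [22, -190.5, 50], "dr": [0, 0, 0]},
    {"slide": [22, -190.5, 90], "dr": [0, 0, 0]},
    {"slide": [22, -190.5, 130], "dr": [0, 0, 0]},
    {"slide": [22, -190.5, 148], "dr": [0, 0, 0]},
    {"slide": [22, -190.5, 154], "dr": [0, 0, 0]},
  ],
)

```text
time: 3.7
tool_pos: [0.5123, 0.1165, 0.0126]
eef_rot: [3.14, 0.004, -0.045]
contact_force: [-0.2, -0.8, -1.3]
gripper_width: 0.0299
```

>>> send_rows(
  targets=[
    {"slide": [0, 0, 2], "dr": [0, 0, 0]},
    {"slide": [0, 0, 2], "dr": [0, 0, 0]},
  ],
)

```text
time: 3.87
tool_pos: [0.5147, 0.1171, 0.0141]
eef_rot: [-3.141, -0.001, -0.045]
contact_force: [-0.4, 0.2, -1.3]
gripper_width: 0.0297
```

```bash
python3 mv.py .5142 .1189 .012 -.0455
```

```text
t 3.87 pos [0.5147 0.1171 0.0141] rot [-3.141e+00 -1.000e-03 -4.500e-02] F [-0.4  0.2 -1.3] w 0.0297
slide [-0.6, -1.8, 2.1] dr [-0.0, -0.001, 0.0] rows 0.1
```

>>> send_rows(
  targets=[
    {"slide": [-0.5, -1.5, 2.5], "dr": [0, 0, 0]},
    {"slide": [-0.5, -1.5, 2.5], "dr": [0, 0, 0]},
  ],
)

```text
time: 4.03
tool_pos: [0.5147, 0.1189, 0.0121]
eef_rot: [-3.141, -0.002, -0.045]
contact_force: [-0.0, 0.2, -1.5]
gripper_width: 0.0296
```

>>> send_rows(
  targets=[
    {"slide": [0, 0, 0], "dr": [0, 0, 0]},
    {"slide": [0, 0, 0], "dr": [0, 0, 0]},
    {"slide": [0, 0, 0], "dr": [0, 0, 0]},
    {"slide": [0, 0, -40], "dr": [0, 0, 0]},
    {"slide": [0, 0, -80], "dr": [0, 0, 0]},
    {"slide": [0, 0, -120], "dr": [0, 0, 0]},
    {"slide": [0, 40, -130], "dr": [0, 0, 0]},
    {"slide": [0, 80, -130], "dr": [0, 0, 0]},
    {"slide": [0, 120, -130], "dr": [0, 0, 0]},
    {"slide": [0, 160, -130], "dr": [0, 0, 0]},
  ],
  hand=55,
)

```text
time: 4.87
tool_pos: [0.5065, -0.0431, 0.1417]
eef_rot: [3.141, -0.002, -0.044]
contact_force: [0.5, -0.2, -0.5]
gripper_width: 0.0475
```

```bash
python3 mv.py .5246 -.2538 .15 -.0455; python3 - <<'E'
from h import *
im=grab_frame('top')[:,:,::-1]; crop('','t2.png',240,190,460,290,3.5,im)
E
```

```text
t 4.87 pos [ 0.5065 -0.0431  0.1417] rot [ 3.141e+00 -2.000e-03 -4.400e-02] F [ 0.5 -0.2 -0.5] w 0.0475
slide [27.5, 209.7, -8.2] dr [0.0, -0.002, 0.001] rows 5.1
```

View pics/t2.png

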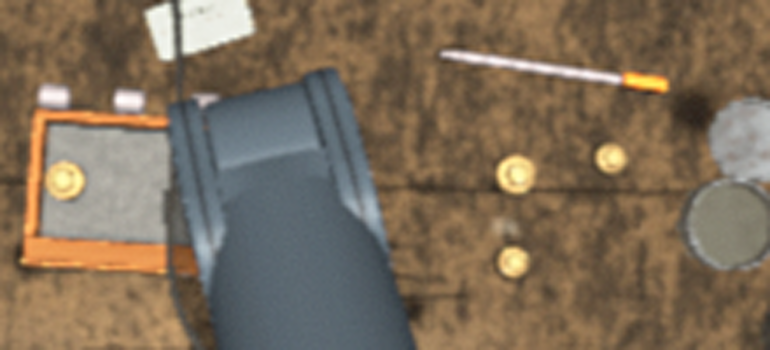

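>>> send_rows(
  targets=[
    {"slide": [5, 41, 0], "dr": [0, 0, 0]},
    {"slide": [10, 82, 0], "dr": [0, 0, 0]},
    {"slide": [16, 123, 0], "dr": [0, 0, 0]},
    {"slide": [21, 164, 0], "dr": [0, 0, 0]},
    {"slide": [26, 200, 10], "dr": [0, 0, 0]},
    {"slide": [27.5, 209.5, 45], "dr": [0, 0, 0]},
    {"slide": [27.5, 209.5, 85], "dr": [0, 0, 0]},
    {"slide": [27.5, 209.5, 118], "dr": [0, 0, 0]},
    {"slide": [27.5, 209.5, 133], "dr": [0, 0, 0]},
    {"slide": [27.5, 209.5, 138], "dr": [0, 0, 0]},
  ],
)

```text
time: 5.75
tool_pos: [0.5229, -0.2512, -0.0001]
eef_rot: [-3.14, 0.004, -0.045]
contact_force: [0.0, -0.2, 0.2]
gripper_width: 0.0472
```

>>> send_rows(
  targets=[
    {"slide": [0, 0, 0], "dr": [0, 0, 0]},
    {"slide": [0, 0, 0], "dr": [0, 0, 0]},
    {"slide": [0, 0, 0], "dr": [0, 0, 0]},
    {"slide": [0, 0, 0], "dr": [0, 0, 0]},
    {"slide": [0, 0, 0], "dr": [0, 0, 0]},
    {"slide": [0, 0, 0], "dr": [0, 0, 0]},
  ],
  hand=0,
)

```text
time: 6.25
tool_pos: [0.525, -0.2522, 0.0036]
eef_rot: [3.141, -0.001, -0.045]
contact_force: [1.1, -0.4, -1.5]
gripper_width: 0.0298
```

```bash
python3 mv.py .5126 .0849 .15 -.0455
```

```text
t 6.25 pos [ 0.525  -0.2522  0.0036] rot [ 3.141e+00 -1.000e-03 -4.500e-02] F [ 1.1 -0.4 -1.5] w 0.0298
slide [-27.4, -336.1, -146.6] dr [0.001, -0.001, 0.0] rows 8.8
```

>>> send_rows(
  targets=[
    {"slide": [0, 0, -40], "dr": [0, 0, 0]},
    {"slide": [0, 0, -80], "dr": [0, 0, 0]},
    {"slide": [0, -12, -119], "dr": [0, 0, 0]},
    {"slide": [-4, -48, -138], "dr": [0, 0, 0]},
    {"slide": [-8, -89, -146], "dr": [0, 0, 0]},
    {"slide": [-11, -130, -146], "dr": [0, 0, 0]},
    {"slide": [-14, -171, -146], "dr": [0, 0, 0]},
    {"slide": [-18, -212, -146], "dr": [0, 0, 0]},
    {"slide": [-21, -253, -146], "dr": [0, 0, 0]},
    {"slide": [-24, -294, -146], "dr": [0, 0, 0]},
  ],
)

```text
time: 7.08
tool_pos: [0.5134, 0.0446, 0.1493]
eef_rot: [3.142, -0.001, -0.045]
contact_force: [2.0, -0.4, -1.4]
gripper_width: 0.0295
```

```bash
python3 mv.py .5126 .0849 .0115 -.0455
```

```text
t 7.08 pos [0.5134 0.0446 0.1493] rot [ 3.142e+00 -1.000e-03 -4.500e-02] F [ 2.  -0.4 -1.4] w 0.0295
slide [-2.7, -40.3, 137.8] dr [0.0, -0.001, 0.0] rows 3.4
```

>>> send_rows(
  targets=[
    {"slide": [-2.5, -36, 0], "dr": [0, 0, 0]},
    {"slide": [-2.5, -40.5, 25], "dr": [0, 0, 0]},
    {"slide": [-2.5, -40.5, 65], "dr": [0, 0, 0]},
    {"slide": [-2.5, -40.5, 105], "dr": [0, 0, 0]},
    {"slide": [-2.5, -40.5, 125], "dr": [0, 0, 0]},
    {"slide": [-2.5, -40.5, 134], "dr": [0, 0, 0]},
    {"slide": [-2.5, -40.5, 138], "dr": [0, 0, 0]},
    {"slide": [-2.5, -40.5, 138], "dr": [0, 0, 0]},
  ],
)

```text
time: 7.75
tool_pos: [0.5134, 0.0835, 0.0109]
eef_rot: [-3.142, 0.0, -0.045]
contact_force: [-1.0, 0.7, -1.2]
gripper_width: 0.0299
```

>>> send_rows(
  targets=[
    {"slide": [0, 0, 0], "dr": [0, 0, 0]},
    {"slide": [0, 0, 0], "dr": [0, 0, 0]},
    {"slide": [0, 0, 0], "dr": [0, 0, 0]},
    {"slide": [0, 0, -40], "dr": [0, 0, 0]},
    {"slide": [0, 0, -80], "dr": [0, 0, 0]},
    {"slide": [0, 0, -120], "dr": [0, 0, 0]},
    {"slide": [0, 40, -130], "dr": [0, 0, 0]},
    {"slide": [0, 80, -130], "dr": [0, 0, 0]},
    {"slide": [0, 120, -130], "dr": [0, 0, 0]},
    {"slide": [0, 160, -130], "dr": [0, 0, 0]},
  ],
  hand=55,
)

```text
time: 8.58
tool_pos: [0.5061, -0.0783, 0.1424]
eef_rot: [3.141, -0.003, -0.045]
contact_force: [0.9, 0.0, -0.3]
gripper_width: 0.0472
```

```bash
python3 mv.py .4518 -.2505 .15 -.0455; python3 mv.py .5392 -.333 .15 -.0455;  python3 - <<'E'
from h import *
im=grab_frame('top')[:,:,::-1]; crop('','t3.png',240,190,460,290,3.5,im)
E
```

```text
t 8.58 pos [ 0.5061 -0.0783  0.1424] rot [ 3.141e+00 -3.000e-03 -4.500e-02] F [ 0.9  0.  -0.3] w 0.0472
slide [-46.6, 174.5, -7.6] dr [0.001, -0.003, 0.001] rows 4.3
t 8.58 pos [ 0.5061 -0.0783  0.1424] rot [ 3.141e+00 -3.000e-03 -4.500e-02] F [ 0.9  0.  -0.3] w 0.0472
slide [44.4, 253.0, -7.3] dr [0.001, -0.003, 0.001] rows 6.2
```

View pics/t3.png

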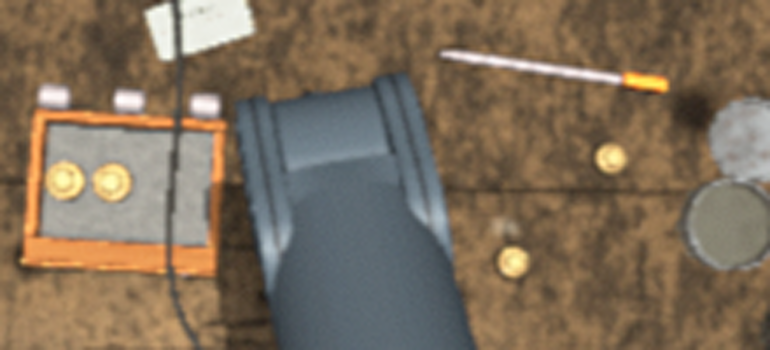

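>>> send_rows(
  targets=[
    {"slide": [7, 41, 0], "dr": [0, 0, 0]},
    {"slide": [14, 82, 0], "dr": [0, 0, 0]},
    {"slide": [21, 123, 0], "dr": [0, 0, 0]},
    {"slide": [28, 164, 0], "dr": [0, 0, 0]},
    {"slide": [35, 204, 0], "dr": [0, 0, 0]},
    {"slide": [44, 242, 10], "dr": [0, 0, 0]},
    {"slide": [44, 252.5, 45], "dr": [0, 0, 0]},
    {"slide": [44, 252.5, 85], "dr": [0, 0, 0]},
    {"slide": [44, 252.5, 120], "dr": [0, 0, 0]},
    {"slide": [44, 252.5, 134], "dr": [0, 0, 0]},
  ],
)

```text
time: 9.47
tool_pos: [0.5363, -0.33, 0.003]
eef_rot: [-3.139, 0.004, -0.046]
contact_force: [-0.7, 1.0, -0.6]
gripper_width: 0.0469
```

```bash
python3 mv.py .539 -.3325 .0025 -.0455
```

```text
t 9.47 pos [ 0.5363 -0.33    0.003 ] rot [-3.139  0.004 -0.046] F [-0.7  1.  -0.6] w 0.0469
slide [2.8, 2.3, 0.5] dr [-0.002, 0.004, -0.0] rows 0.1
```

>>> send_rows(
  targets=[
    {"slide": [0, 0, 5.5], "dr": [0, 0, 0]},
    {"slide": [0, 0, 5.5], "dr": [0, 0, 0]},
    {"slide": [0, 0, 5.5], "dr": [0, 0, 0]},
  ],
)

```text
time: 9.72
tool_pos: [0.5395, -0.3309, 0.0026]
eef_rot: [3.141, -0.002, -0.045]
contact_force: [-0.3, -0.0, 0.1]
gripper_width: 0.0467
```

>>> send_rows(
  targets=[
    {"slide": [0, 0, 0], "dr": [0, 0, 0]},
    {"slide": [0, 0, 0], "dr": [0, 0, 0]},
    {"slide": [0, 0, 0], "dr": [0, 0, 0]},
    {"slide": [0, 0, 0], "dr": [0, 0, 0]},
    {"slide": [0, 0, 0], "dr": [0, 0, 0]},
    {"slide": [0, 0, 0], "dr": [0, 0, 0]},
  ],
  hand=0,
)

```text
time: 10.22
tool_pos: [0.5396, -0.3312, 0.0034]
eef_rot: [3.14, -0.003, -0.045]
contact_force: [-1.0, 1.0, 7.2]
gripper_width: 0.0227
```

```bash
python3 mv.py .5111 .0509 .15 -.0455
```

```text
t 10.22 pos [ 0.5396 -0.3312  0.0034] rot [ 3.14e+00 -3.00e-03 -4.50e-02] F [-1.   1.   7.2] w 0.0227
slide [-45.3, -380.2, -147.3] dr [0.001, -0.003, 0.0] rows 9.8
```

>>> send_rows(
  targets=[
    {"slide": [0, 0, -40], "dr": [0, 0, 0]},
    {"slide": [0, 0, -80], "dr": [0, 0, 0]},
    {"slide": [-2, -20, -115], "dr": [0, 0, 0]},
    {"slide": [-8, -56, -135], "dr": [0, 0, 0]},
    {"slide": [-13, -96, -147], "dr": [0, 0, 0]},
    {"slide": [-17, -137, -147], "dr": [0, 0, 0]},
    {"slide": [-21, -178, -147], "dr": [0, 0, 0]},
    {"slide": [-26, -219, -147], "dr": [0, 0, 0]},
    {"slide": [-31, -260, -147], "dr": [0, 0, 0]},
    {"slide": [-36, -301, -147], "dr": [0, 0, 0]},
  ],
)

```text
time: 11.05
tool_pos: [0.516, -0.0266, 0.1496]
eef_rot: [3.141, -0.002, -0.045]
contact_force: [0.3, 0.6, -1.0]
gripper_width: 0.0223
```

```bash
python3 mv.py .5111 .0509 .01 -.0455
```

```text
t 11.05 pos [ 0.516  -0.0266  0.1496] rot [ 3.141e+00 -2.000e-03 -4.500e-02] F [ 0.3  0.6 -1. ] w 0.0223
slide [-8.7, -77.2, 139.5] dr [0.0, -0.002, 0.0] rows 3.8
```

>>> send_rows(
  targets=[
    {"slide": [-4, -40, 0], "dr": [0, 0, 0]},
    {"slide": [-8.5, -77, 10], "dr": [0, 0, 0]},
    {"slide": [-8.5, -77, 50], "dr": [0, 0, 0]},
    {"slide": [-8.5, -77, 90], "dr": [0, 0, 0]},
    {"slide": [-8.5, -77, 120], "dr": [0, 0, 0]},
    {"slide": [-8.5, -77, 132], "dr": [0, 0, 0]},
    {"slide": [-8.5, -77, 138], "dr": [0, 0, 0]},
    {"slide": [-8.5, -77, 139], "dr": [0, 0, 0]},
  ],
)

```text
time: 11.72
tool_pos: [0.5107, 0.0491, 0.0095]
eef_rot: [3.141, 0.001, -0.045]
contact_force: [0.5, -0.5, -0.6]
gripper_width: 0.0221
```

>>> send_rows(
  targets=[
    {"slide": [0, 0, 0], "dr": [0, 0, 0]},
    {"slide": [0, 0, 0], "dr": [0, 0, 0]},
    {"slide": [0, 0, 0], "dr": [0, 0, 0]},
    {"slide": [0, 0, -40], "dr": [0, 0, 0]},
    {"slide": [0, 0, -80], "dr": [0, 0, 0]},
    {"slide": [0, 0, -120], "dr": [0, 0, 0]},
    {"slide": [0, 40, -135], "dr": [0, 0, 0]},
    {"slide": [0, 80, -140], "dr": [0, 0, 0]},
    {"slide": [0, 120, -140], "dr": [0, 0, 0]},
    {"slide": [0, 160, -140], "dr": [0, 0, 0]},
  ],
  hand=55,
)

```text
time: 12.55
tool_pos: [0.5042, -0.1129, 0.1511]
eef_rot: [3.141, -0.003, -0.045]
contact_force: [1.3, 0.2, -0.8]
gripper_width: 0.0469
```

```bash
python3 mv.py .4518 -.2505 .15 -.0455;  python3 - <<'E'
from h import *
im=grab_frame('top')[:,:,::-1]; crop('','t4.png',240,190,460,290,3.5,im)
E
```

```text
t 12.55 pos [ 0.5042 -0.1129  0.1511] rot [ 3.141e+00 -3.000e-03 -4.500e-02] F [ 1.3  0.2 -0.8] w 0.0469
slide [-46.2, 139.8, 1.0] dr [0.001, -0.003, 0.001] rows 3.5
```

View pics/t4.png

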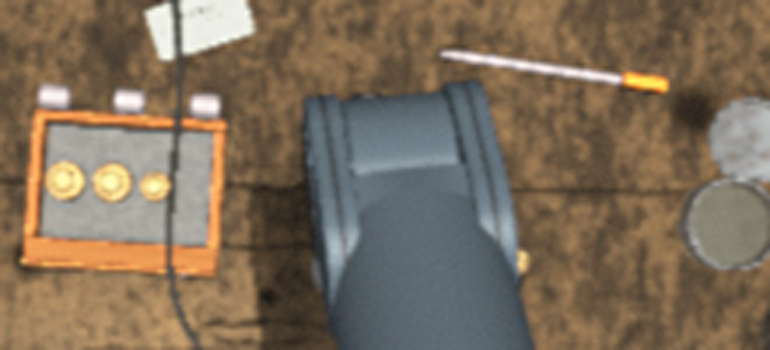

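>>> send_rows(
  targets=[
    {"slide": [-13, 39, 0], "dr": [0, 0, 0]},
    {"slide": [-26, 78, 0], "dr": [0, 0, 0]},
    {"slide": [-38, 116, 0], "dr": [0, 0, 0]},
    {"slide": [-46, 139.5, 25], "dr": [0, 0, 0]},
    {"slide": [-46, 139.5, 65], "dr": [0, 0, 0]},
    {"slide": [-46, 139.5, 105], "dr": [0, 0, 0]},
    {"slide": [-46, 139.5, 133], "dr": [0, 0, 0]},
    {"slide": [-46, 139.5, 143], "dr": [0, 0, 0]},
    {"slide": [-46, 139.5, 147.5], "dr": [0, 0, 0]},
    {"slide": [-46, 139.5, 147.5], "dr": [0, 0, 0]},
  ],
)

```text
time: 13.43
tool_pos: [0.4521, -0.248, 0.002]
eef_rot: [-3.142, 0.0, -0.045]
contact_force: [-0.6, -0.4, -0.4]
gripper_width: 0.047
```

>>> send_rows(
  targets=[
    {"slide": [0, 0, 0], "dr": [0, 0, 0]},
    {"slide": [0, 0, 0], "dr": [0, 0, 0]},
    {"slide": [0, 0, 0], "dr": [0, 0, 0]},
    {"slide": [0, 0, 0], "dr": [0, 0, 0]},
    {"slide": [0, 0, 0], "dr": [0, 0, 0]},
    {"slide": [0, 0, 0], "dr": [0, 0, 0]},
  ],
  hand=0,
)

```text
time: 13.93
tool_pos: [0.4529, -0.2486, 0.0038]
eef_rot: [3.14, -0.003, -0.045]
contact_force: [-0.8, 0.9, 5.4]
gripper_width: 0.0222
```

```bash
python3 mv.py .5095 .017 .15 -.0455
```

```text
t 13.93 pos [ 0.4529 -0.2486  0.0038] rot [ 3.14e+00 -3.00e-03 -4.50e-02] F [-0.8  0.9  5.4] w 0.0222
slide [45.0, -267.7, -146.4] dr [0.001, -0.003, 0.0] rows 7.4
```

>>> send_rows(
  targets=[
    {"slide": [0, 0, -40], "dr": [0, 0, 0]},
    {"slide": [0, 0, -80], "dr": [0, 0, 0]},
    {"slide": [10, 0, -120], "dr": [0, 0, 0]},
    {"slide": [20, -24, -150], "dr": [0, 0, 0]},
    {"slide": [30, -62, -156], "dr": [0, 0, 0]},
    {"slide": [35, -103, -156], "dr": [0, 0, 0]},
    {"slide": [40, -144, -156], "dr": [0, 0, 0]},
    {"slide": [43, -185, -156], "dr": [0, 0, 0]},
    {"slide": [45, -226, -150], "dr": [0, 0, 0]},
    {"slide": [45, -265, -140], "dr": [0, 0, 0]},
  ],
)

```text
time: 14.77
tool_pos: [0.5098, 0.0169, 0.1441]
eef_rot: [-3.141, -0.005, -0.045]
contact_force: [0.6, 0.1, -0.6]
gripper_width: 0.0223
```

```bash
python3 mv.py .5095 .017 .0105 -.0455
```

```text
t 14.77 pos [0.5098 0.0169 0.1441] rot [-3.141 -0.005 -0.045] F [ 0.6  0.1 -0.6] w 0.0223
slide [-0.9, -0.1, 133.6] dr [-0.001, -0.005, 0.0] rows 3.2
```

>>> send_rows(
  targets=[
    {"slide": [-0.5, 0, 40], "dr": [0, 0, 0]},
    {"slide": [-0.5, 0, 80], "dr": [0, 0, 0]},
    {"slide": [-0.5, 0, 112], "dr": [0, 0, 0]},
    {"slide": [-0.5, 0, 127], "dr": [0, 0, 0]},
    {"slide": [-0.5, 0, 133], "dr": [0, 0, 0]},
    {"slide": [-0.5, 0, 133.5], "dr": [0, 0, 0]},
    {"slide": [-0.5, 0, 133.5], "dr": [0, 0, 0]},
  ],
)

```text
time: 15.35
tool_pos: [0.5083, 0.0149, 0.0097]
eef_rot: [-3.142, -0.001, -0.045]
contact_force: [-1.5, 1.2, -0.4]
gripper_width: 0.0222
```

>>> send_rows(
  targets=[
    {"slide": [0, 0, 0], "dr": [0, 0, 0]},
    {"slide": [0, 0, 0], "dr": [0, 0, 0]},
    {"slide": [0, 0, 0], "dr": [0, 0, 0]},
    {"slide": [0, 0, -40], "dr": [0, 0, 0]},
    {"slide": [0, 0, -80], "dr": [0, 0, 0]},
    {"slide": [0, 0, -120], "dr": [0, 0, 0]},
    {"slide": [0, 40, -135], "dr": [0, 0, 0]},
    {"slide": [0, 80, -140], "dr": [0, 0, 0]},
    {"slide": [0, 120, -140], "dr": [0, 0, 0]},
    {"slide": [0, 160, -140], "dr": [0, 0, 0]},
  ],
  hand=55,
)

```text
time: 16.18
tool_pos: [0.501, -0.1474, 0.1496]
eef_rot: [3.141, -0.002, -0.045]
contact_force: [0.8, -0.1, 0.6]
gripper_width: 0.0471
```

```bash
python3 mv.py .5457 .276 .15 -.218;  python3 - <<'E'
from h import *
im=grab_frame('top')[:,:,::-1]; crop('','t5.png',160,140,460,290,2.6,im)
E
```

```text
t 16.18 pos [ 0.501  -0.1474  0.1496] rot [ 3.141e+00 -2.000e-03 -4.500e-02] F [ 0.8 -0.1  0.6] w 0.0471
slide [25.7, -424.9, -0.6] dr [0.001, -0.002, 0.173] rows 10.2
```

View pics/t5.png

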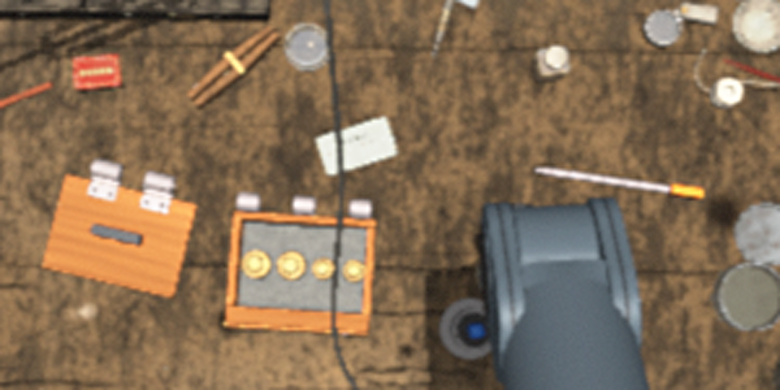

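>>> send_rows(
  targets=[
    {"slide": [3, -42, 0], "dr": [0, 0, 0]},
    {"slide": [6, -84, 0], "dr": [0, 0, 0]},
    {"slide": [9, -126, 0], "dr": [0, 0, 0]},
    {"slide": [11, -168, 0], "dr": [0, 0, 0]},
    {"slide": [13, -210, 0], "dr": [0, 0, 0]},
    {"slide": [16, -252, 0], "dr": [0, 0, 0.06]},
    {"slide": [18, -294, 0], "dr": [0, 0, 0.12]},
    {"slide": [20, -336, 0], "dr": [0, 0, 0.173]},
    {"slide": [22, -377, 0], "dr": [0, 0, 0.173]},
    {"slide": [25, -415, 0], "dr": [0, 0, 0.173]},
  ],
  grip_force=80,
)

```text
time: 17.07
tool_pos: [0.5441, 0.2706, 0.1487]
eef_rot: [-3.141, -0.0, -0.218]
contact_force: [2.1, -0.4, -0.4]
gripper_width: 0.0471
```

```bash
python3 mv.py .5457 .276 .009 -.218
```

```text
t 17.07 pos [0.5441 0.2706 0.1487] rot [-3.141 -0.    -0.218] F [ 2.1 -0.4 -0.4] w 0.0471
slide [0.4, -5.6, 139.7] dr [-0.0, -0.0, -0.0] rows 3.4
```

>>> send_rows(
  targets=[
    {"slide": [0.5, -8, 35], "dr": [0, 0, 0]},
    {"slide": [0.5, -8, 75], "dr": [0, 0, 0]},
    {"slide": [0.5, -8, 100], "dr": [0, 0, 0]},
    {"slide": [0.5, -8, 118], "dr": [0, 0, 0]},
    {"slide": [0.5, -8, 120], "dr": [0, 0, 0]},
    {"slide": [0.5, -8, 120], "dr": [0, 0, 0]},
  ],
)

```text
time: 17.57
tool_pos: [0.5461, 0.2757, 0.0277]
eef_rot: [3.14, 0.001, -0.218]
contact_force: [-0.1, -0.3, -0.1]
gripper_width: 0.047
```

```bash
python3 mv.py .5457 .276 .009 -.218
```

```text
t 17.57 pos [0.5461 0.2757 0.0277] rot [ 3.14e+00  1.00e-03 -2.18e-01] F [-0.1 -0.3 -0.1] w 0.047
slide [-0.4, -0.2, 18.7] dr [0.001, 0.001, 0.0] rows 0.4
```

>>> send_rows(
  targets=[
    {"slide": [-0.5, 0, 12], "dr": [0, 0, 0]},
    {"slide": [-0.5, 0, 18.5], "dr": [0, 0, 0]},
    {"slide": [-0.5, 0, 18.5], "dr": [0, 0, 0]},
  ],
)

```text
time: 17.82
tool_pos: [0.5461, 0.2757, 0.0094]
eef_rot: [3.141, 0.0, -0.218]
contact_force: [-0.7, -0.1, -0.3]
gripper_width: 0.0471
```

>>> send_rows(
  targets=[
    {"slide": [0, 0, 0], "dr": [0, 0, 0]},
    {"slide": [0, 0, 0], "dr": [0, 0, 0]},
    {"slide": [0, 0, 0], "dr": [0, 0, 0]},
    {"slide": [0, 0, 0], "dr": [0, 0, 0]},
    {"slide": [0, 0, 0], "dr": [0, 0, 0]},
    {"slide": [0, 0, 0], "dr": [0, 0, 0]},
  ],
  hand=0,
)

```text
time: 18.32
tool_pos: [0.5466, 0.2761, 0.0107]
eef_rot: [-3.141, -0.001, -0.218]
contact_force: [-1.6, -0.0, 5.8]
gripper_width: 0.01
```

```bash
python3 mv.py .5457 .276 .009 -.218
```

```text
t 18.32 pos [0.5466 0.2761 0.0107] rot [-3.141e+00 -1.000e-03 -2.180e-01] F [-1.6 -0.   5.8] w 0.01
slide [-0.9, 0.3, 1.7] dr [-0.001, -0.001, -0.0] rows 0.0
```

>>> send_rows(
  targets=[
    {"slide": [0, 0, -10], "dr": [0, 0, 0]},
    {"slide": [0, 0, -30], "dr": [0, 0, 0]},
    {"slide": [0, 0, -60], "dr": [0, 0, 0]},
    {"slide": [0, 0, -90], "dr": [0, 0, 0]},
    {"slide": [0, 0, -110], "dr": [0, 0, 0]},
    {"slide": [0, 0, -120], "dr": [0, 0, 0]},
  ],
)

```text
time: 18.82
tool_pos: [0.5472, 0.2766, 0.1334]
eef_rot: [-3.139, -0.003, -0.218]
contact_force: [1.1, 0.3, -2.9]
gripper_width: 0.0097
```

```bash
python3 mv.py .5099 .068 .13 -.0455
```

```text
t 18.82 pos [0.5472 0.2766 0.1334] rot [-3.139e+00 -3.000e-03 -2.180e-01] F [ 1.1  0.3 -2.9] w 0.0097
slide [8.7, 211.7, 2.8] dr [-0.003, -0.003, -0.173] rows 5.1
```

>>> send_rows(
  targets=[
    {"slide": [1, 20, 0], "dr": [0, 0, -0.02]},
    {"slide": [2, 50, 0], "dr": [0, 0, -0.05]},
    {"slide": [4, 80, 0], "dr": [0, 0, -0.08]},
    {"slide": [5, 110, 0], "dr": [0, 0, -0.1]},
    {"slide": [6, 140, 0], "dr": [0, 0, -0.12]},
    {"slide": [7, 170, 0], "dr": [0, 0, -0.14]},
    {"slide": [8, 195, 0], "dr": [0, 0, -0.16]},
    {"slide": [8.5, 208, 0], "dr": [0, 0, -0.173]},
    {"slide": [8.5, 211.5, 0], "dr": [0, 0, -0.173]},
    {"slide": [8.5, 211.5, 0], "dr": [0, 0, -0.173]},
  ],
)

```text
time: 19.65
tool_pos: [0.5084, 0.0665, 0.1296]
eef_rot: [3.141, 0.001, -0.047]
contact_force: [0.6, 0.5, -2.5]
gripper_width: 0.0102
```

```bash
python3 mv.py .5099 .068 .0567 -.0455; python3 - <<'E'
from h import *
im=grab_frame('top')[:,:,::-1]; cv2.imwrite('pics/top6.png',im); crop('','t6.png',230,170,340,290,5,im)
im=grab_frame('scene')[:,:,::-1];cv2.imwrite('pics/scene6.png',im); crop('','s6.png',160,60,360,260,3,im)
E
```

```text
t 19.65 pos [0.5084 0.0665 0.1296] rot [ 3.141e+00  1.000e-03 -4.700e-02] F [ 0.6  0.5 -2.5] w 0.0102
slide [1.4, -1.6, 72.9] dr [0.0, 0.001, -0.002] rows 1.7
```

View pics/t6.png

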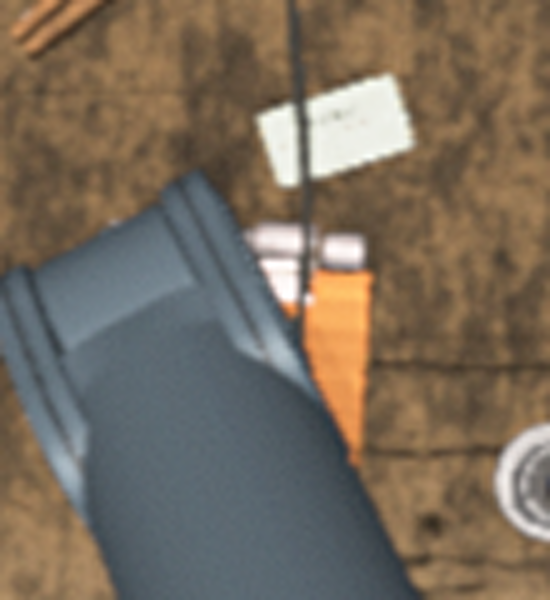

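View pics/s6.png

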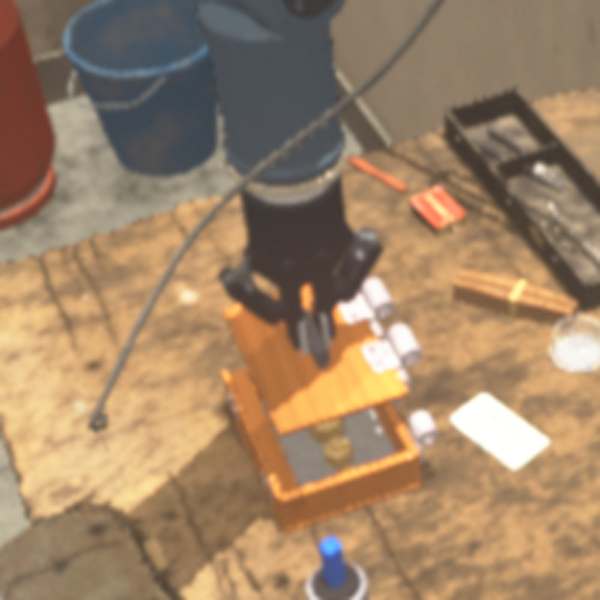

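```bash
cat > fit6.py <<'E'
from h import *
S=lambda x,y:up(x,y,3,160,60); T=lambda x,y:up(x,y,5,230,170)
O=[]
for uv,l in [((275,430),(-54,-76,6)),((407,385),(54,-76,6)),((228,312),(-54,76,6)),((378,298),(68,30.5,10)),((404,343),(68,-30.5,10))]:
    O.append(('scene',*S(*uv),np.array(l)*1e-3))
for uv,l in [((373,272),(54,-76,6)),((353,465),(-54,-76,6))]:
    O.append(('top',*T(*uv),np.array(l)*1e-3))
def r(p):
    R=Rot.from_euler('xyz',[p[4],p[5],p[2]]); o=[]
    for n,u,v,l in O:
        q=proj(n,np.array([p[0],p[1],p[3]])+R.apply(l)); o+=[q[0]-u,q[1]-v]
    return np.array(o)
s=least_squares(r,[.51,.068,-.045,.12,0,0],loss='soft_l1')
print(s.x.round(4),r(s.x).reshape(-1,2).round(1).tolist())
E
python3 fit6.py
```

```text
[ 0.5094  0.067  -0.0709  0.1195 -0.0627 -0.0389] [[0.8, -0.2], [0.3, 0.3], [-0.2, 0.1], [0.5, -0.1], [0.1, -0.4], [-0.6, 0.5], [0.0, 2.3]]
```

>>> send_rows(
  targets=[
    {"slide": [1.5, -1.5, 20], "dr": [0, 0, 0]},
    {"slide": [1.5, -1.5, 35], "dr": [0, 0, 0]},
    {"slide": [1.5, -1.5, 45], "dr": [0, 0, 0]},
    {"slide": [1.5, -1.5, 48], "dr": [0, 0, 0]},
    {"slide": [1.5, -1.5, 48], "dr": [0, 0, 0]},
  ],
)

```text
time: 20.17
tool_pos: [0.51, 0.07, 0.0811]
eef_rot: [-3.142, 0.002, -0.044]
contact_force: [-0.3, -0.6, -2.7]
gripper_width: 0.0099
```

```bash
python3 mv.py .5099 .068 .0567 -.0455; python3 - <<'E'
from h import *
im=grab_frame('top')[:,:,::-1]; crop('','t7.png',230,190,340,290,5.5,im)
im=grab_frame('scene')[:,:,::-1]; crop('','s7.png',220,140,330,250,5,im)
E
```

```text
t 20.17 pos [0.51   0.07   0.0811] rot [-3.142e+00  2.000e-03 -4.400e-02] F [-0.3 -0.6 -2.7] w 0.0099
slide [0.1, 2.0, 24.4] dr [-0.0, 0.002, 0.002] rows 0.6
```

View pics/t7.png

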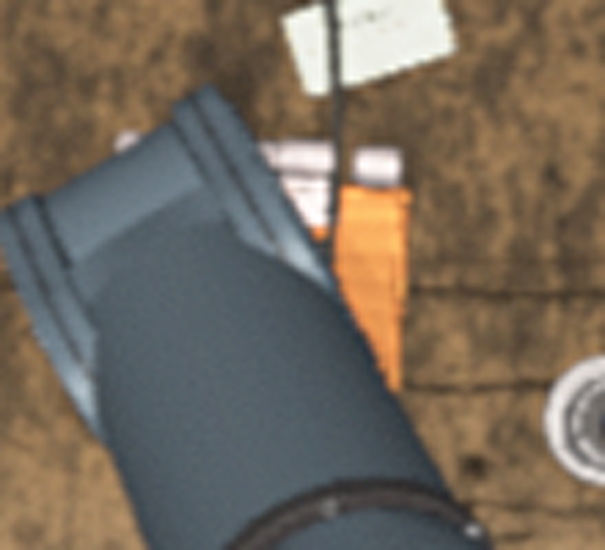

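View pics/s7.png

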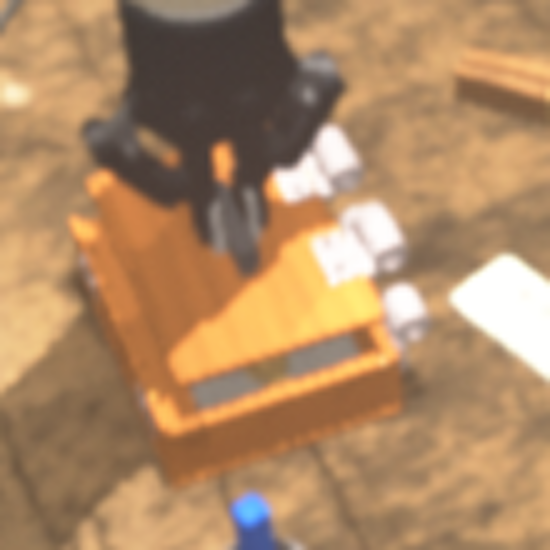

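```bash
python3 - <<'E'
from h import *
f=lambda n,X,u0,v0,s:((proj(n,X)-[u0,v0]+.5)*s-.5).round(0)
pl=[.51,.070,-.044]; pc=[.50987,.068,-.0455]; z=.0704
for l in [(68,-46,z*1e3+15),(68,-46,z*1e3+20),(54,-76,z*1e3+6),(-54,-76,z*1e3+6)]: print('lid',l,f('top',xf(pl,np.array(l)*1e-3),230,190,5.5),f('scene',xf(pl,np.array(l)*1e-3),220,140,5))
for l in [(68,-50,61),(68,-72,61),(58,-78,46)]: print('case',l,f('top',xf(pc,np.array(l)*1e-3),230,190,5.5),f('scene',xf(pc,np.array(l)*1e-3),220,140,5))
for l in [(68,30.5,z*1e3+10),(68,-30.5,z*1e3+10)]: print('lidk',l,f('scene',xf(pl,np.array(l)*1e-3),220,140,5))
E
```

```text
lid (68, -46, 85.4) [343. 160.] [391. 252.]
lid (68, -46, 90.4) [343. 160.] [390. 245.]
lid (54, -76, 76.4) [401. 193.] [388. 313.]
lid (-54, -76, 76.4) [389. 406.] [181. 383.]
case (68, -50, 61) [356. 165.] [397. 292.]
case (68, -72, 61) [399. 167.] [414. 322.]
case (58, -78, 46) [410. 189.] [401. 356.]
lidk (68, 30.5, 80.4) [336. 161.]
lidk (68, -30.5, 80.4) [380. 238.]
```

```bash
python3 - <<'E'
from h import *
s7=grab_frame('scene')[:,:,::-1]
c=cv2.resize(s7[150:250,225:325],None,fx=6,fy=6,interpolation=cv2.INTER_CUBIC)
a=c.copy()
for dy,col in((0,(0,255,0)),(.005,(255,0,0))):
    th=-.044
    pl=[.51-np.sin(th)*dy,.070+dy*np.cos(th),th]
    k=dict(u0=225,v0=150,s=6)
    lines(a,'scene',rect(pl,-.054,.054,-.076,.076,.0764),col,**k)
    for y0,y1 in((-46,-15),(15,46)): lines(a,'scene',rect(pl,.058,.078,y0*1e-3,y1*1e-3,.0804),col,**k)
cv2.imwrite('pics/s8.png',np.hstack([c[:,:]])); cv2.imwrite('pics/s8o.png',a)
E
```

```text
(no output)
```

View pics/s8o.png

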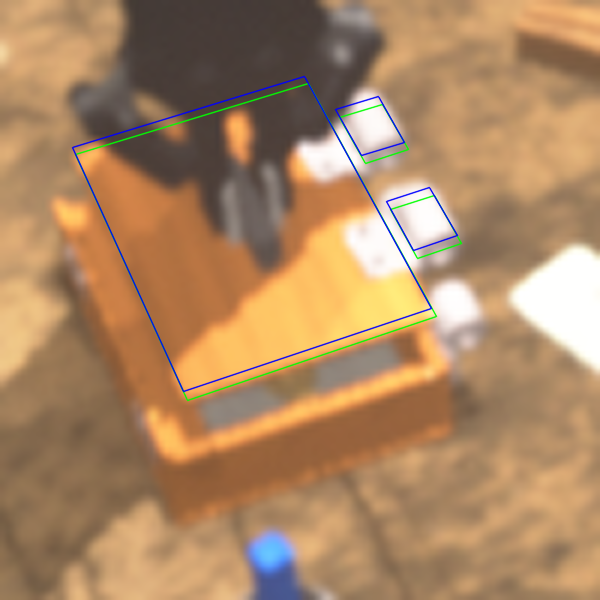

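>>> send_rows(
  targets=[
    {"slide": [0, 2.5, 5], "dr": [0, 0, 0]},
    {"slide": [0, 2.5, 10], "dr": [0, 0, 0]},
    {"slide": [0, 2.5, 14], "dr": [0, 0, 0]},
    {"slide": [0, 2.5, 14], "dr": [0, 0, 0]},
  ],
)

```text
time: 20.65
tool_pos: [0.5098, 0.0663, 0.067]
eef_rot: [3.141, 0.001, -0.045]
contact_force: [-0.5, -0.0, -1.5]
gripper_width: 0.0099
```

>>> send_rows(
  targets=[
    {"slide": [0, 0, 4], "dr": [0, 0, 0]},
    {"slide": [0, 0, 7], "dr": [0, 0, 0]},
    {"slide": [0, 0, 7], "dr": [0, 0, 0]},
  ],
)

```text
time: 20.9
tool_pos: [0.5099, 0.0666, 0.0602]
eef_rot: [3.141, 0.001, -0.045]
contact_force: [-0.4, 0.1, -2.3]
gripper_width: 0.0102
```

```bash
python3 mv.py .5099 .0675 .0567 -.0455
```

```text
t 20.9 pos [0.5099 0.0666 0.0602] rot [ 3.141e+00  1.000e-03 -4.500e-02] F [-0.4  0.1 -2.3] w 0.0102
slide [-0.1, -0.9, 3.5] dr [0.0, 0.001, 0.001] rows 0.1
```

>>> send_rows(
  targets=[
    {"slide": [0, -0.5, 2], "dr": [0, 0, 0]},
    {"slide": [0, -0.5, 3.5], "dr": [0, 0, 0]},
    {"slide": [0, -0.5, 3.5], "dr": [0, 0, 0]},
  ],
)

```text
time: 21.15
tool_pos: [0.5102, 0.0671, 0.0571]
eef_rot: [-3.142, 0.0, -0.045]
contact_force: [-1.2, 0.3, -2.5]
gripper_width: 0.01
```

>>> send_rows(
  targets=[
    {"slide": [0, 0, 0], "dr": [0, 0, 0]},
    {"slide": [0, 0, 0], "dr": [0, 0, 0]},
    {"slide": [0, 0, 0], "dr": [0, 0, 0]},
    {"slide": [0, 0, 0], "dr": [0, 0, 0]},
    {"slide": [0, 0, -15], "dr": [0, 0, 0]},
    {"slide": [0, 0, -50], "dr": [0, 0, 0]},
    {"slide": [0, 0, -90], "dr": [0, 0, 0]},
    {"slide": [0, 0, -100], "dr": [0, 0, 0]},
  ],
  hand=55,
)

```text
time: 21.82
tool_pos: [0.5123, 0.068, 0.1622]
eef_rot: [-3.14, -0.006, -0.045]
contact_force: [0.7, 1.0, 0.3]
gripper_width: 0.047
```

>>> send_rows(
  targets=[
    {"slide": [0, 41, 0], "dr": [0, 0, 0]},
    {"slide": [0, 82, 0], "dr": [0, 0, 0]},
    {"slide": [0, 123, 0], "dr": [0, 0, 0]},
    {"slide": [0, 164, 0], "dr": [0, 0, 0]},
    {"slide": [5, 205, 0], "dr": [0, 0, 0]},
    {"slide": [10, 246, 0], "dr": [0, 0, 0]},
    {"slide": [20, 285, 0], "dr": [0, 0, 0.03]},
    {"slide": [30, 325, 0], "dr": [0, 0, 0.06]},
  ],
)

```text
time: 22.48
tool_pos: [0.5253, -0.2612, 0.1576]
eef_rot: [3.141, -0.0, -0.107]
contact_force: [0.9, 1.4, 0.4]
gripper_width: 0.0471
```

```bash
cat > chk.py <<'E'
from h import *
import sys
tag=sys.argv[1]; pl=list(map(float,sys.argv[2:5])) if len(sys.argv)>2 else [.50987,.068,-.0455]
for n,(u0,v0,u1,v1,s) in dict(top=(235,195,320,275,9),scene=(225,155,320,245,6.5)).items():
    im=grab_frame(n)[:,:,::-1]; c=cv2.resize(im[v0:v1,u0:u1],None,fx=s,fy=s,interpolation=cv2.INTER_CUBIC)
    a=c.copy(); k=dict(u0=u0,v0=v0,s=s); pc=[.50987,.068,-.0455]
    lines(a,n,rect(pl,-.054,.054,-.076,.076,.052),**k); lines(a,n,rect(pc,-.068,-.064,-.078,.078,.052),(0,0,255),**k)
    for y0,y1 in((-46,-15),(15,46)): lines(a,n,rect(pl,.058,.078,y0*1e-3,y1*1e-3,.056),(255,0,0),**k)
    for y0,y1 in((-72,-50),(-11,11),(50,72)): lines(a,n,rect(pc,.058,.078,y0*1e-3,y1*1e-3,.056),(0,255,255),**k)
    cv2.imwrite(f'pics/{tag}_{n}.png',a); cv2.imwrite(f'pics/{tag}_{n}r.png',c)
E
python3 chk.py c1;python3 mv.py .603 -.365 .003 -.135
```

```text
t 22.58 pos [ 0.5251 -0.2673  0.1569] rot [ 3.138e+00 -1.000e-03 -1.160e-01] F [ 0.1  1.2 -0.6] w 0.047
slide [88.5, 87.5, 154.3] dr [0.004, -0.001, 0.019] rows 4.8
```

View pics/c1_top.png

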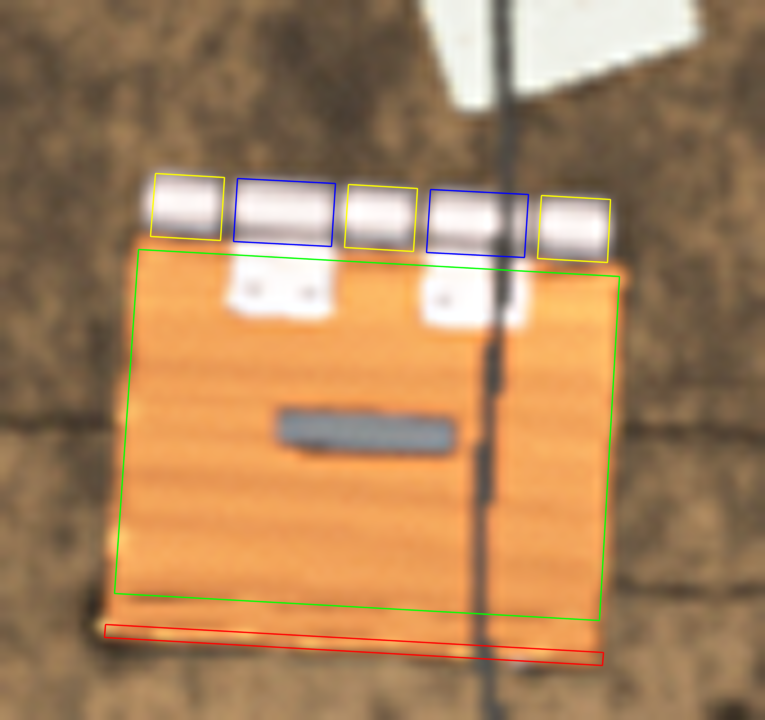

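View pics/c1_scene.png

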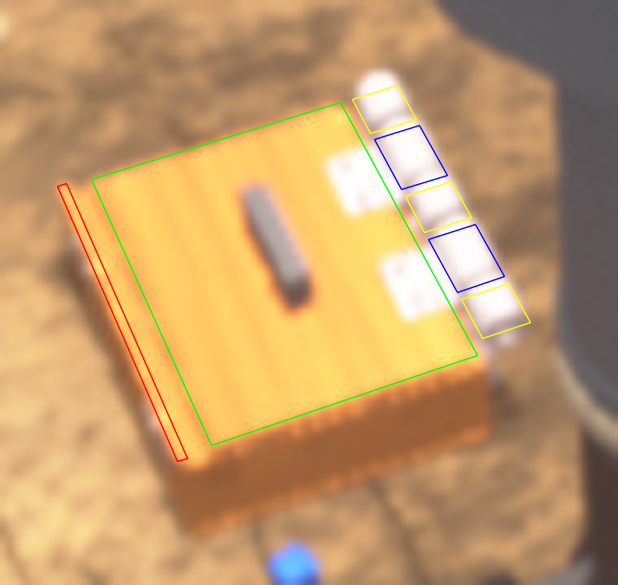

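>>> send_rows(
  targets=[
    {"slide": [30, 30, 0], "dr": [0, 0, 0.01]},
    {"slide": [60, 60, 0], "dr": [0, 0, 0.017]},
    {"slide": [88, 91, 10], "dr": [0, 0, 0.017]},
    {"slide": [88, 91, 50], "dr": [0, 0, 0.017]},
    {"slide": [88, 91, 90], "dr": [0, 0, 0.017]},
    {"slide": [88, 91, 110], "dr": [0, 0, 0.017]},
    {"slide": [88, 91, 115], "dr": [0, 0, 0.017]},
    {"slide": [88, 91, 115], "dr": [0, 0, 0.017]},
  ],
)

```text
time: 23.25
tool_pos: [0.6028, -0.3579, 0.0407]
eef_rot: [-3.14, 0.003, -0.122]
contact_force: [0.3, 0.1, 0.8]
gripper_width: 0.0468
```

```bash
python3 mv.py .6026 -.3685 .004 -.133; python3 - <<'E'
from h import *
im=grab_frame('scene')[:,:,::-1]; crop('','s9.png',330,220,430,350,5,im)
f=lambda n,X,u0,v0,s:((proj(n,X)-[u0,v0]+.5)*s-.5).round(0)
print(f('scene',(.6026,-.3685,.018),330,220,5),f('scene',sense()['tool_pos'],330,220,5))
E
```

```text
t 23.25 pos [ 0.6028 -0.3579  0.0407] rot [-3.14e+00  3.00e-03 -1.22e-01] F [0.3 0.1 0.8] w 0.0468
slide [1.2, 10.6, 36.7] dr [-0.001, 0.003, 0.011] rows 0.9
[286. 538.] [282. 490.]
```

View pics/s9.png

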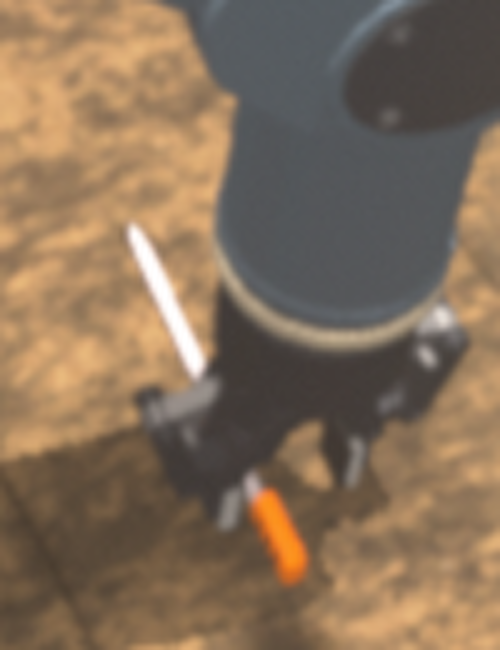

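```bash
python3 - <<'E'
from h import *
for a in [(252,492),(275,537),(293,582)]: print(pt('scene',*up(*a,5,330,220),.012).round(4))
im=cv2.imread('pics/top0.png'); crop('','tp.png',360,195,440,220,9,im)
E
```

```text
[ 0.6028 -0.3413  0.012 ]
[ 0.6006 -0.3637  0.012 ]
[ 0.5966 -0.3844  0.012 ]
```

View pics/tp.png

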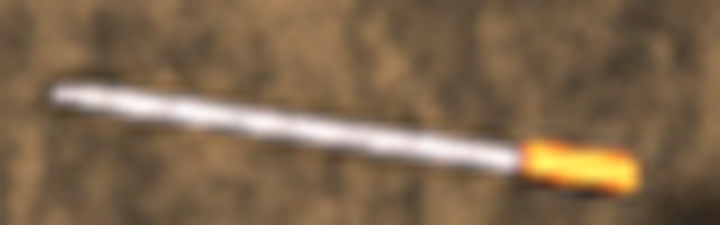

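```bash
python3 - <<'E'
from h import *
n=pt('top',*up(52,94,9,360,195),.004); 
for a in [(522,157),(580,166),(638,174)]:
    g=pt('top',*up(*a,9,360,195),.014); print(g.round(4),np.hypot(*(n-g)[:2]),np.arctan2((n-g)[0],(n-g)[1]))
E
```

```text
[ 0.6054 -0.3451  0.014 ] 0.153746556490539 0.1300618790441487
[ 0.6027 -0.364   0.014 ] 0.1728850472896314 0.13151304661163696
[ 0.6003 -0.383   0.014 ] 0.19198295006658736 0.13097971278554746
```

>>> send_rows(
  targets=[
    {"slide": [0, 8.5, 20], "dr": [0, 0, 0.009]},
    {"slide": [0, 8.5, 33], "dr": [0, 0, 0.009]},
    {"slide": [0, 8.5, 36.5], "dr": [0, 0, 0.009]},
    {"slide": [0, 8.5, 36.5], "dr": [0, 0, 0.009]},
  ],
)

```text
time: 23.63
tool_pos: [0.6023, -0.3667, 0.0058]
eef_rot: [-3.141, 0.001, -0.131]
contact_force: [0.3, -0.4, -0.6]
gripper_width: 0.047
```

>>> send_rows(
  targets=[
    {"slide": [0, 0, 0], "dr": [0, 0, 0]},
    {"slide": [0, 0, 0], "dr": [0, 0, 0]},
    {"slide": [0, 0, 0], "dr": [0, 0, 0]},
    {"slide": [0, 0, 0], "dr": [0, 0, 0]},
    {"slide": [0, 0, 0], "dr": [0, 0, 0]},
    {"slide": [0, 0, 0], "dr": [0, 0, 0]},
    {"slide": [0, 0, 0], "dr": [0, 0, 0]},
  ],
  hand=0,
)

```text
time: 24.22
tool_pos: [0.6033, -0.3672, 0.0071]
eef_rot: [3.141, -0.002, -0.131]
contact_force: [-0.6, 1.1, 5.9]
gripper_width: 0.0077
```

```bash
python3 mv.py .6017 -.3665 .004 -.131
```

```text
t 24.22 pos [ 0.6033 -0.3672  0.0071] rot [ 3.141e+00 -2.000e-03 -1.310e-01] F [-0.6  1.1  5.9] w 0.0077
slide [-1.7, -0.4, 3.1] dr [0.0, -0.002, 0.0] rows 0.1
```

>>> send_rows(
  targets=[
    {"slide": [0, 0, -10], "dr": [0, 0, 0]},
    {"slide": [0, 0, -30], "dr": [0, 0, 0]},
    {"slide": [0, 0, -60], "dr": [0, 0, 0]},
    {"slide": [0, 0, -70], "dr": [0, 0, 0]},
    {"slide": [0, 0, -70], "dr": [0, 0, 0]},
  ],
)

```text
time: 24.63
tool_pos: [0.6045, -0.368, 0.0798]
eef_rot: [3.14, -0.006, -0.131]
contact_force: [0.3, -0.3, -0.4]
gripper_width: 0.0076
```

```bash
python3 - <<'E'
from h import *
pc=[.50987,.068,-.0455]
for y in (-270,-262,-93): print(y,xf(pc,(.068,y*1e-3,0)).round(4))
E
python3 mv.py .5655 -.2047 .07 -.0455
```

```text
-270 [ 0.5655 -0.2048  0.    ]
-262 [ 0.5659 -0.1968  0.    ]
-93 [ 0.5736 -0.028   0.    ]
t 24.63 pos [ 0.6045 -0.368   0.0798] rot [ 3.14  -0.006 -0.131] F [ 0.3 -0.3 -0.4] w 0.0076
slide [-60.1, -156.8, 9.2] dr [0.002, -0.005, -0.086] rows 4.0
```

>>> send_rows(
  targets=[
    {"slide": [-10, -26, 0], "dr": [0, 0, -0.015]},
    {"slide": [-20, -52, 0], "dr": [0, 0, -0.03]},
    {"slide": [-30, -78, 0], "dr": [0, 0, -0.045]},
    {"slide": [-40, -104, 0], "dr": [0, 0, -0.06]},
    {"slide": [-50, -130, 0], "dr": [0, 0, -0.075]},
    {"slide": [-57, -149, 5], "dr": [0, 0, -0.086]},
    {"slide": [-60, -156, 9], "dr": [0, 0, -0.086]},
    {"slide": [-60, -156, 9], "dr": [0, 0, -0.086]},
    {"slide": [-60, -156, 9], "dr": [0, 0, -0.086]},
  ],
)

```text
time: 25.38
tool_pos: [0.5632, -0.2055, 0.0663]
eef_rot: [3.141, 0.001, -0.045]
contact_force: [0.2, -0.1, -0.4]
gripper_width: 0.0077
```

```bash
python3 mv.py .5655 -.2047 .059 -.0455; cat > pinck.py <<'E'
from h import *
import sys
tag=sys.argv[1]
for n,(u0,v0,u1,v1,s) in dict(top=(285,200,375,240,8.5),scene=(265,150,375,300,4)).items():
    im=grab_frame(n)[:,:,::-1]; cv2.imwrite(f'pics/{tag}_{n}full.png',im)
    c=cv2.resize(im[v0:v1,u0:u1],None,fx=s,fy=s,interpolation=cv2.INTER_CUBIC)
    cv2.imwrite(f'pics/{tag}_{n}.png',c)
E
python3 pinck.py p1
```

```text
t 25.38 pos [ 0.5632 -0.2055  0.0663] rot [ 3.141e+00  1.000e-03 -4.500e-02] F [ 0.2 -0.1 -0.4] w 0.0077
slide [2.2, -0.9, 7.3] dr [0.001, 0.001, 0.0] rows 0.2
```

View pics/p1_top.png

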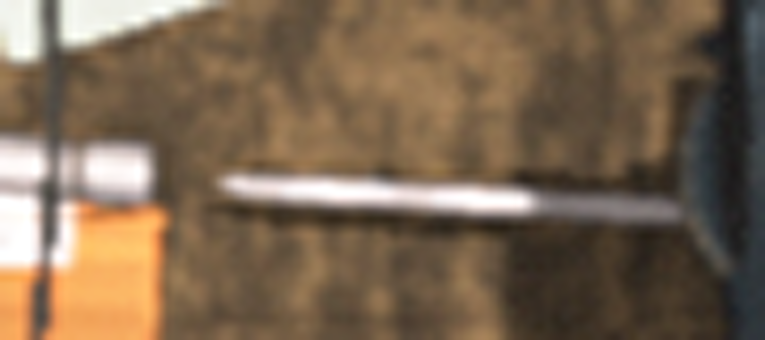

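View pics/p1_scene.png

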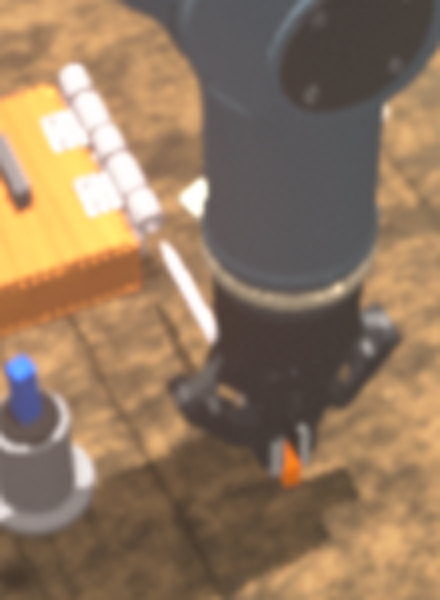

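```bash
python3 - <<'E'
from h import *
x,e=tri(up(219,185,8.5,285,200),up(163,242,4,265,150)); print('nose',x,e)
x2,e=tri(up(152,174,8.5,285,200),up(148,212,4,265,150)); print('knuckle end?',x2,e)
pc=[.50987,.068,-.0455]; print('knuckle end model',xf(pc,(.068,-.072,.056)))
# in case frame
c,s=np.cos(-.0455),np.sin(-.0455)
def inv(X): d=X[:2]-np.array(pc[:2]); return c*d[0]+s*d[1],-s*d[0]+c*d[1],X[2]
print(inv(x),inv(sense()['tool_pos']))
# shaft point in top near (640,208) at z .062
a=pt('top',*up(520,202,8.5,285,200),.062); b=pt('top',*up(219,185,8.5,285,200),.062); print('pin yaw',-np.arctan2((b-a)[0],(b-a)[1]),inv(b),inv(a))
E
```

```text
nose [ 0.57146633 -0.0303565   0.06347507] 0.0011646294639153219
knuckle end? [ 0.57333742 -0.00772059  0.06792628] 0.001380105175562899
knuckle end model [ 0.57452475 -0.00701842  0.056     ]
(np.float64(0.06600625700395067), np.float64(-0.09545303697436408), np.float64(0.0634750701316465)) (np.float64(0.06614010014633306), np.float64(-0.2719018425215907), np.float64(0.06658055997249387))
pin yaw -0.045186590380420014 (np.float64(0.06554903948077523), np.float64(-0.09529411197511348), np.float64(0.062000000000000055)) (np.float64(0.065580467316398), np.float64(-0.19557129758251734), np.float64(0.062000000000000055))
```

>>> send_rows(
  targets=[
    {"slide": [2, -0.5, 4], "dr": [0, 0, 0]},
    {"slide": [2, -0.5, 7.5], "dr": [0, 0, 0]},
    {"slide": [2, -4, 7.5], "dr": [0, 0, 0]},
    {"slide": [2, -10, 7.5], "dr": [0, 0, 0]},
    {"slide": [2, -15, 7.5], "dr": [0, 0, 0]},
    {"slide": [2, -15, 7.5], "dr": [0, 0, 0]},
    {"slide": [2, -15, 7.5], "dr": [0, 0, 0]},
  ],
)

```text
time: 26.07
tool_pos: [0.5664, -0.189, 0.0595]
eef_rot: [-3.141, -0.0, -0.044]
contact_force: [0.7, -0.2, -1.2]
gripper_width: 0.0072
```

```bash
cat > cf.py <<'E'
from h import *
pc=[.50987,.068,-.0455]; c,s=np.cos(-.0455),np.sin(-.0455)
st=sense();X=st['tool_pos']; d=X[:2]-np.array(pc[:2]); print('case frame TCP mm',((c*d[0]+s*d[1])*1e3).round(1),((-s*d[0]+c*d[1])*1e3).round(1),(X[2]*1e3).round(1),'rot',st['eef_rot'].round(4),'F',st['contact_force'].round(1),'t',round(st['time'],1),'w',round(st['gripper_width'],4))
E
python3 cf.py; python3 pinck.py p2
```

```text
case frame TCP mm 68.1 -254.1 59.5 rot [-3.1415e+00 -3.0000e-04 -4.3700e-02] F [ 0.7 -0.2 -1.2] t 26.1 w 0.0072
```

View pics/p2_top.png

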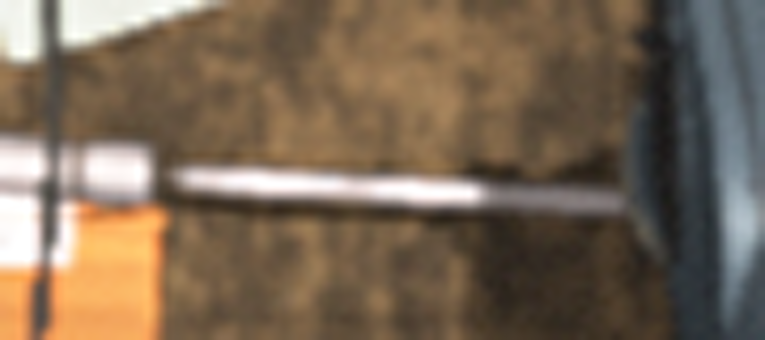

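View pics/p2_scene.png

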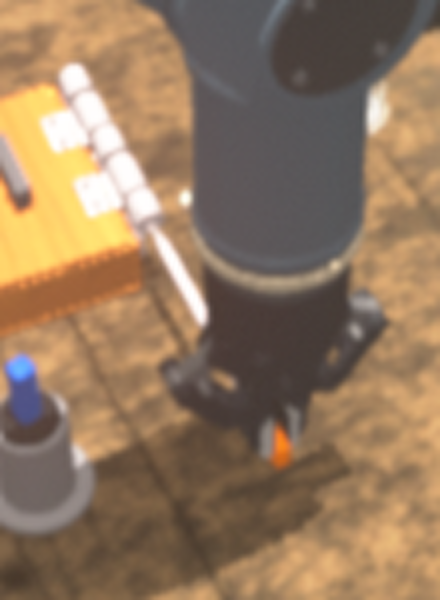

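>>> send_rows(
  targets=[
    {"slide": [0.5, -6, 0], "dr": [0, 0, 0]},
    {"slide": [0.5, -12, 0], "dr": [0, 0, 0]},
    {"slide": [0.5, -18, 0], "dr": [0, 0, 0]},
    {"slide": [0.5, -24, 0], "dr": [0, 0, 0]},
    {"slide": [0.5, -30, 0], "dr": [0, 0, 0]},
    {"slide": [0.5, -30, 0], "dr": [0, 0, 0]},
  ],
)

```text
time: 26.67
tool_pos: [0.5683, -0.1576, 0.0594]
eef_rot: [-3.141, -0.0, -0.043]
contact_force: [-0.1, 0.6, -1.4]
gripper_width: 0.0078
```

```bash
python3 cf.py
```

```text
case frame TCP mm 68.6 -222.7 59.4 rot [-3.1406e+00 -2.0000e-04 -4.2800e-02] F [-0.1  0.6 -1.4] t 26.7 w 0.0078
```

>>> send_rows(
  targets=[
    {"slide": [0, -6, 0], "dr": [0, 0, 0]},
    {"slide": [0, -12, 0], "dr": [0, 0, 0.002]},
    {"slide": [0, -18, 0], "dr": [0, 0, 0.002]},
    {"slide": [0, -24, 0], "dr": [0, 0, 0.002]},
    {"slide": [0, -30, 0], "dr": [0, 0, 0.002]},
    {"slide": [0, -36, 0], "dr": [0, 0, 0.002]},
    {"slide": [0, -36, 0], "dr": [0, 0, 0.002]},
  ],
)

```text
time: 27.25
tool_pos: [0.5698, -0.1218, 0.0594]
eef_rot: [-3.141, -0.0, -0.045]
contact_force: [0.1, 1.1, -0.7]
gripper_width: 0.0071
```

```bash
python3 cf.py
```

```text
case frame TCP mm 68.5 -186.9 59.4 rot [-3.1407e+00 -2.0000e-04 -4.5100e-02] F [ 0.1  1.1 -0.7] t 27.2 w 0.0071
```

Force stays low; the nose is through two knuckles. Continuing.

>>> send_rows(
  targets=[
    {"slide": [0, -6, 0], "dr": [0, 0, 0]},
    {"slide": [0, -12, 0], "dr": [0, 0, 0]},
    {"slide": [0, -18, 0], "dr": [0, 0, 0]},
    {"slide": [0, -24, 0], "dr": [0, 0, 0]},
    {"slide": [0, -30, 0], "dr": [0, 0, 0]},
    {"slide": [0, -36, 0], "dr": [0, 0, 0]},
    {"slide": [0, -42, 0], "dr": [0, 0, 0]},
    {"slide": [0, -42, 0], "dr": [0, 0, 0]},
  ],
)

```text
time: 27.92
tool_pos: [0.5718, -0.0799, 0.0594]
eef_rot: [-3.141, -0.0, -0.045]
contact_force: [0.2, 0.2, 0.3]
gripper_width: 0.0073
```

```bash
python3 cf.py
```

```text
case frame TCP mm 68.6 -144.9 59.4 rot [-3.1407e+00 -2.0000e-04 -4.5200e-02] F [0.2 0.2 0.3] t 27.9 w 0.0073
```

>>> send_rows(
  targets=[
    {"slide": [0, -6, 0], "dr": [0, 0, 0]},
    {"slide": [0, -12, 0], "dr": [0, 0, 0]},
    {"slide": [0, -18, 0], "dr": [0, 0, 0]},
    {"slide": [0, -24, 0], "dr": [0, 0, 0]},
    {"slide": [0, -30, 0], "dr": [0, 0, 0]},
    {"slide": [0, -36, 0], "dr": [0, 0, 0]},
    {"slide": [0, -42, 0], "dr": [0, 0, 0]},
    {"slide": [0, -42, 0], "dr": [0, 0, 0]},
  ],
)

```text
time: 28.58
tool_pos: [0.5737, -0.038, 0.0594]
eef_rot: [-3.141, -0.0, -0.045]
contact_force: [0.4, 0.6, -0.9]
gripper_width: 0.0073
```

>>> send_rows(
  targets=[
    {"slide": [0, -2, 0], "dr": [0, 0, 0]},
    {"slide": [0, -4, 0], "dr": [0, 0, 0]},
    {"slide": [0, -6, 0], "dr": [0, 0, 0]},
    {"slide": [0, -6, 0], "dr": [0, 0, 0]},
  ],
)

```text
time: 28.92
tool_pos: [0.5739, -0.0336, 0.0593]
eef_rot: [-3.141, -0.0, -0.047]
contact_force: [-0.0, -0.5, -0.6]
gripper_width: 0.0075
```

```bash
python3 cf.py; python3 pinck.py p3
```

```text
case frame TCP mm 68.5 -98.6 59.3 rot [-3.1414 -0.     -0.0469] F [-0.  -0.5 -0.6] t 28.9 w 0.0075
```

View pics/p3_scene.png

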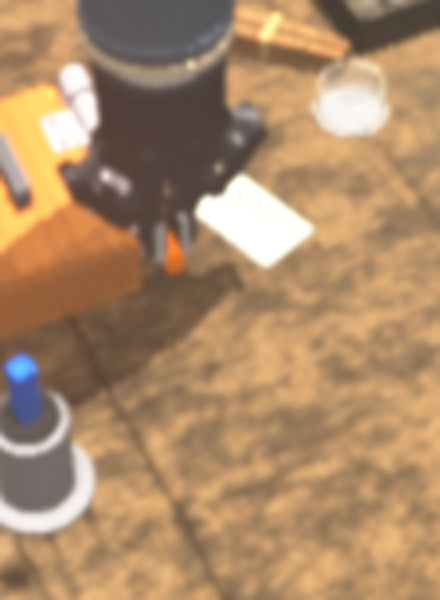

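```bash
python3 - <<'E'
from h import *
crop('','p3z.png',230,190,330,270,7.5,cv2.imread('pics/p3_topfull.png'))
E
```

```text
(no output)
```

View pics/p3z.png

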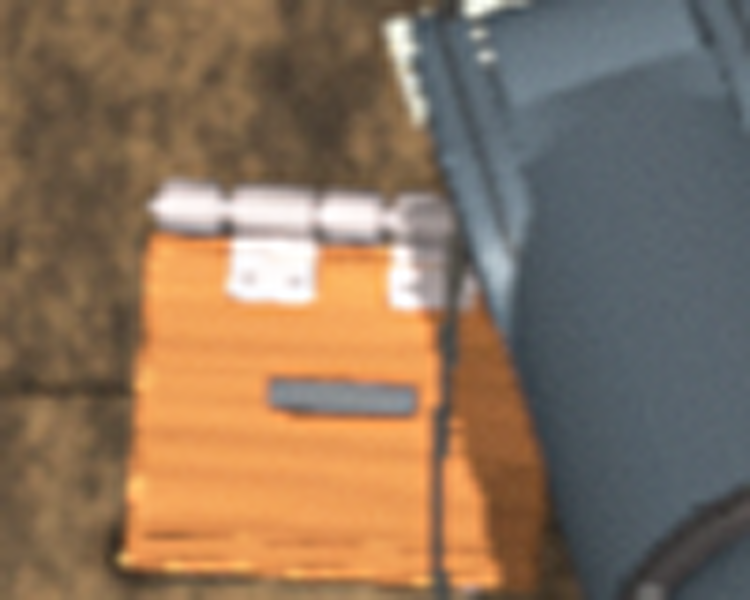

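>>> send_rows(
  targets=[
    {"slide": [0, -2, 0], "dr": [0, 0, 0.001]},
    {"slide": [0, -4, 0], "dr": [0, 0, 0.001]},
    {"slide": [0, -5, 0], "dr": [0, 0, 0.001]},
    {"slide": [0, -5, 0], "dr": [0, 0, 0.001]},
  ],
)

```text
time: 29.35
tool_pos: [0.5741, -0.0285, 0.0593]
eef_rot: [-3.141, -0.0, -0.048]
contact_force: [-1.3, -0.4, -0.7]
gripper_width: 0.0073
```

```bash
python3 cf.py
```

```text
case frame TCP mm 68.5 -93.5 59.3 rot [-3.1414 -0.     -0.0476] F [-1.3 -0.4 -0.7] t 29.4 w 0.0073
```

>>> send_rows(
  targets=[
    {"slide": [0, -2, 0], "dr": [0, 0, 0]},
    {"slide": [0, -3, 0], "dr": [0, 0, 0]},
    {"slide": [0, -3, 0], "dr": [0, 0, 0]},
  ],
)

```text
time: 29.6
tool_pos: [0.5741, -0.0281, 0.0593]
eef_rot: [3.139, 0.0, -0.05]
contact_force: [0.1, -6.6, -0.2]
gripper_width: 0.0075
```

```bash
python3 cf.py
```

```text
case frame TCP mm 68.5 -93.1 59.3 rot [ 3.139e+00  3.000e-04 -4.970e-02] F [ 0.1 -6.6 -0.2] t 29.6 w 0.0075
```

>>> send_rows(
  targets=[
    {"slide": [0, 2, 0], "dr": [0, 0, 0]},
    {"slide": [0, 2, 0], "dr": [0, 0, 0]},
  ],
)

```text
time: 29.77
tool_pos: [0.5741, -0.0283, 0.0593]
eef_rot: [3.141, 0.0, -0.049]
contact_force: [-0.0, -0.5, -0.9]
gripper_width: 0.0076
```

>>> send_rows(
  targets=[
    {"slide": [0, 0, 0], "dr": [0, 0, 0]},
    {"slide": [0, 0, 0], "dr": [0, 0, 0]},
    {"slide": [0, 0, 0], "dr": [0, 0, 0]},
    {"slide": [0, 0, 0], "dr": [0, 0, 0]},
    {"slide": [0, 0, -15], "dr": [0, 0, 0]},
    {"slide": [0, 0, -50], "dr": [0, 0, 0]},
    {"slide": [0, 0, -90], "dr": [0, 0, 0]},
    {"slide": [0, 20, -120], "dr": [0, 0, 0]},
    {"slide": [0, 60, -120], "dr": [0, 0, 0]},
    {"slide": [0, 100, -120], "dr": [0, 0, 0]},
  ],
  hand=55,
)

```text
time: 30.6
tool_pos: [0.5709, -0.1273, 0.182]
eef_rot: [-3.142, -0.005, -0.044]
contact_force: [1.3, -1.1, -1.3]
gripper_width: 0.0471
```

>>> send_rows(
  targets=[
    {"slide": [0, 40, 0], "dr": [0, 0, 0]},
    {"slide": [0, 80, 0], "dr": [0, 0, 0]},
    {"slide": [0, 120, 0], "dr": [0, 0, 0]},
    {"slide": [0, 120, 0], "dr": [0, 0, 0]},
  ],
)

```text
time: 30.93
tool_pos: [0.5611, -0.2582, 0.1788]
eef_rot: [3.136, 0.001, -0.059]
contact_force: [-1.5, -1.4, -0.2]
gripper_width: 0.0467
```

```bash
python3 cf.py; python3 chk.py c2; python3 pinck.py p4
```

```text
case frame TCP mm 66.0 -323.6 178.8 rot [ 3.1362e+00  1.2000e-03 -5.9000e-02] F [-1.5 -1.4 -0.2] t 30.9 w 0.0467
```

View pics/c2_top.png

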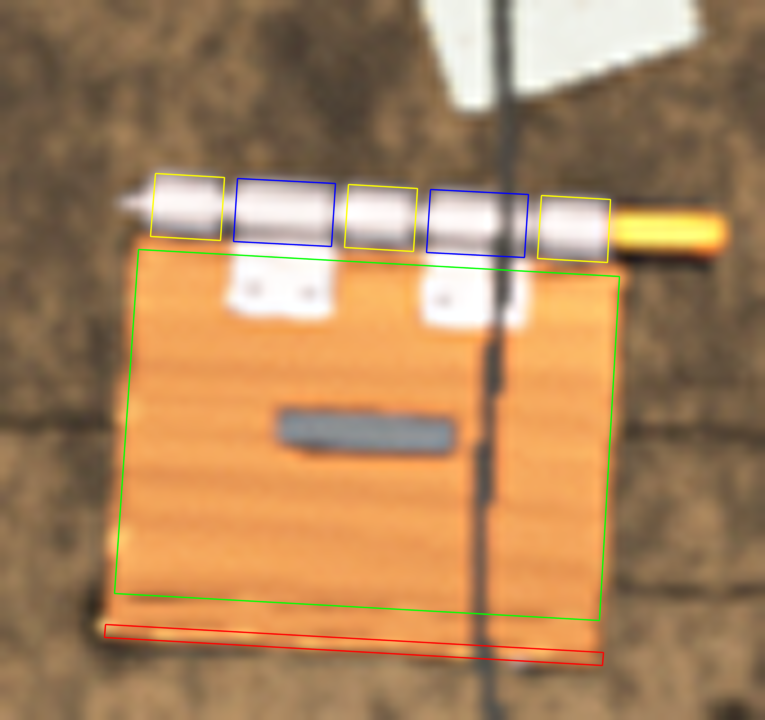

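View pics/p4_scene.png

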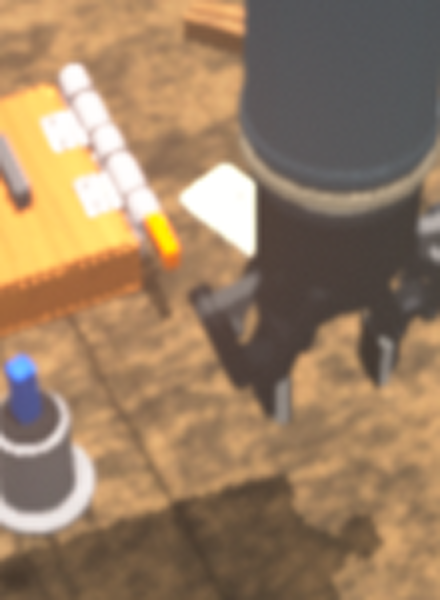

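View pics/p4_top.png

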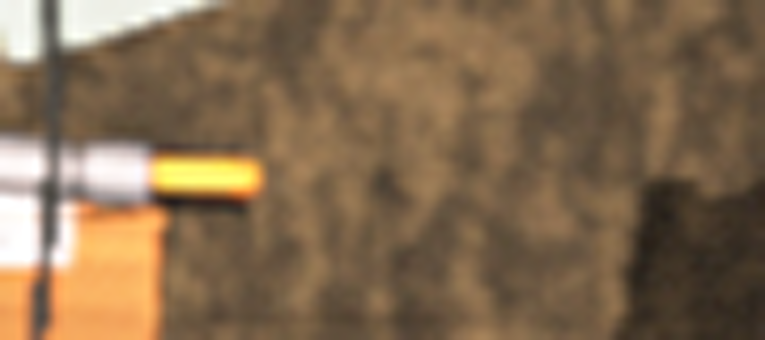

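```bash
python3 - <<'E'
from h import *
im=cv2.imread('pics/p4_topfull.png'); crop('','tt.png',320,245,365,290,14,im)
im=cv2.imread('pics/p4_scenefull.png'); crop('','ts.png',250,225,300,290,9,im)
E
```

```text
(no output)
```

View pics/tt.png

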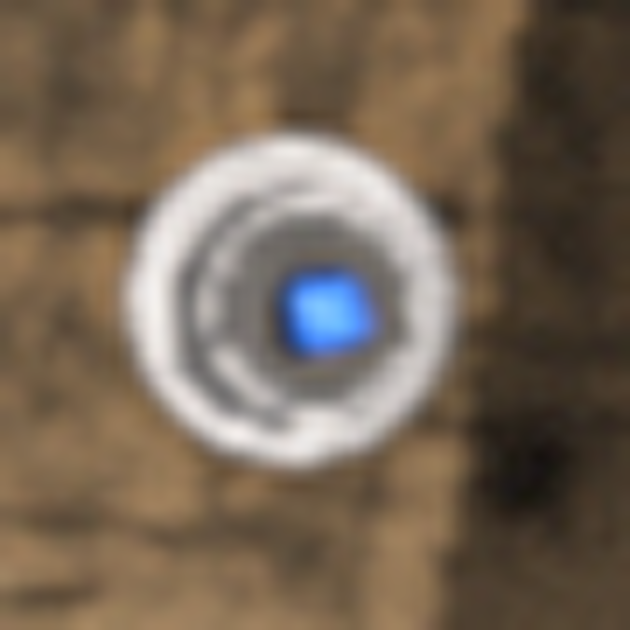

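View pics/ts.png

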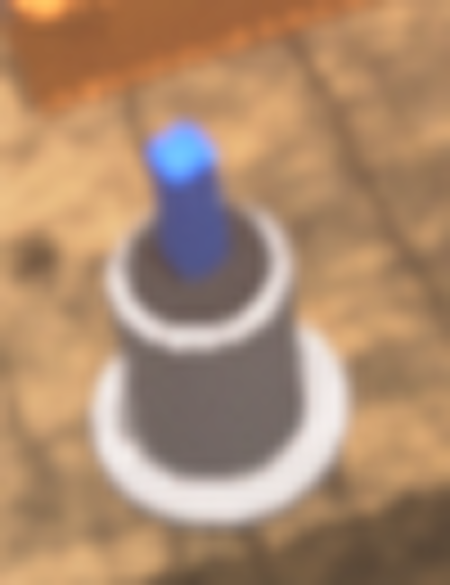

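```bash
python3 - <<'E'
from h import *
im=cv2.imread('pics/tt.png').astype(int); m=((im[:,:,0]-im[:,:,2])>90)
ys,xs=np.nonzero(m); print('centroid',xs.mean(),ys.mean(),m.sum(),cv2.minAreaRect(np.stack([xs,ys],1).astype(np.float32)))
c=pt('top',*up(xs.mean(),ys.mean(),14,320,245),.119); print('tracer xy',c)
# weighted blueness on raw, second-order 4-fold moment
raw=cv2.imread('pics/p4_topfull.png')[255:280,330:360].astype(float)
# mean over 4-fold angle
w=np.clip(im[:,:,0]-im[:,:,2],0,None)/255.*m
X,Y=np.meshgrid(np.arange(w.shape[1]),np.arange(w.shape[0])); z=(X-xs.mean())+1j*(Y-ys.mean())
M=(w*z**4).sum(); print('4fold image angle',np.angle(-M)/4)
print('stand foot',pt('top',*up(293,300,14,320,245),.005))
print('stand rim scene',pt('scene',*up(200,275,9,250,225),.07), 'tracer top scene',pt('scene',*up(182,152,9,250,225),.121))
print('tri',tri(up(325,313,14,320,245),up(182,152,9,250,225)))
print('stand rim top ',pt('top',*up(307,305,14,320,245),.07))
E
```

```text
centroid 326.7315088757396 312.73668639053255 5408 ((327.78997802734375, 312.02996826171875), (76.3675308227539, 81.88297271728516), 81.8698959350586)
tracer xy [ 0.44550958 -0.1187305   0.119     ]
4fold image angle -0.1799262012556632
stand foot [ 0.44559831 -0.11975136  0.005     ]
stand rim scene [ 0.44517531 -0.12145343  0.07      ] tracer top scene [ 0.44552539 -0.12070979  0.121     ]
tri (array([ 0.44576649, -0.11855168,  0.11812974]), np.float64(0.0006837130754071875))
stand rim top  [ 0.44593312 -0.11826392  0.07      ]
```

```bash
python3 mv.py .4456 -.1192 .15 .165
```

```text
t 31.13 pos [ 0.5638 -0.2463  0.1793] rot [-3.141 -0.    -0.047] F [ 0.5  0.5 -0.1] w 0.047
slide [-124.0, -121.4, 29.4] dr [-0.001, -0.0, -0.212] rows 4.2
```

>>> send_rows(
  targets=[
    {"slide": [-28, -28, 0], "dr": [0, 0, -0.05]},
    {"slide": [-56, -55, 0], "dr": [0, 0, -0.1]},
    {"slide": [-84, -82, 0], "dr": [0, 0, -0.15]},
    {"slide": [-110, -108, 0], "dr": [0, 0, -0.2]},
    {"slide": [-122, -119, 10], "dr": [0, 0, -0.212]},
    {"slide": [-124, -121.5, 25], "dr": [0, 0, -0.212]},
    {"slide": [-124, -121.5, 29], "dr": [0, 0, -0.212]},
    {"slide": [-124, -121.5, 29], "dr": [0, 0, -0.212]},
  ],
  grip_force=60,
)

```text
time: 31.8
tool_pos: [0.4453, -0.1191, 0.1499]
eef_rot: [-3.141, 0.001, 0.167]
contact_force: [0.1, -0.1, 0.0]
gripper_width: 0.0473
```

```bash
python3 mv.py .4456 -.1192 .082 .165; python3 - <<'E'
from h import *
im=grab_frame('scene')[:,:,::-1]; crop('','s10.png',210,170,350,300,5,im)
E
```

```text
t 31.8 pos [ 0.4453 -0.1191  0.1499] rot [-3.141e+00  1.000e-03  1.670e-01] F [ 0.1 -0.1  0. ] w 0.0473
slide [0.3, 0.2, 67.9] dr [-0.001, 0.001, 0.002] rows 1.6
```

View pics/s10.png

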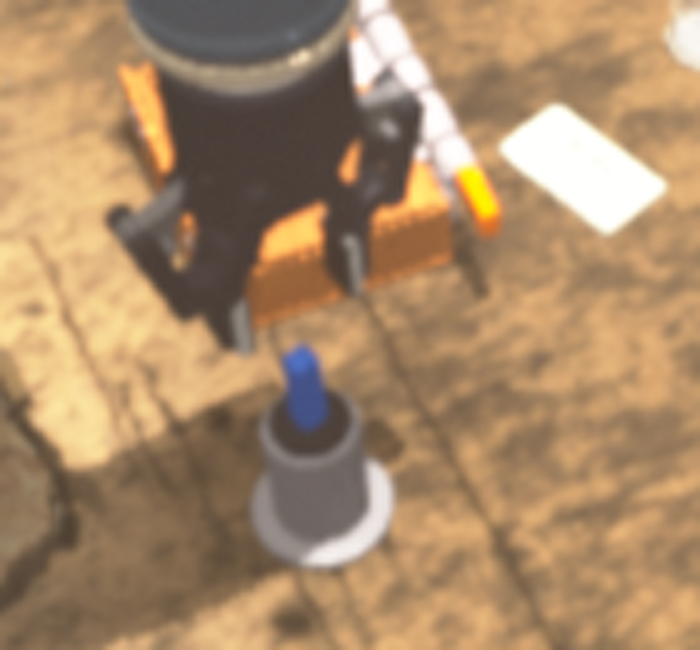

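Well centred between the fingers. Descend and grip.

>>> send_rows(
  targets=[
    {"slide": [0, 0, 25], "dr": [0, 0, 0]},
    {"slide": [0, 0, 50], "dr": [0, 0, 0]},
    {"slide": [0, 0, 64], "dr": [0, 0, 0]},
    {"slide": [0, 0, 68], "dr": [0, 0, 0]},
    {"slide": [0, 0, 68], "dr": [0, 0, 0]},
  ],
)

```text
time: 32.27
tool_pos: [0.4458, -0.1203, 0.0818]
eef_rot: [-3.141, 0.001, 0.164]
contact_force: [-0.7, -0.4, -0.1]
gripper_width: 0.0473
```

>>> send_rows(
  targets=[
    {"slide": [0, 0, 0], "dr": [0, 0, 0]},
    {"slide": [0, 0, 0], "dr": [0, 0, 0]},
    {"slide": [0, 0, 0], "dr": [0, 0, 0]},
    {"slide": [0, 0, 0], "dr": [0, 0, 0]},
    {"slide": [0, 0, 0], "dr": [0, 0, 0]},
    {"slide": [0, 0, 0], "dr": [0, 0, 0]},
    {"slide": [0, 0, 0], "dr": [0, 0, 0]},
  ],
  hand=0,
)

```text
time: 32.85
tool_pos: [0.4464, -0.1206, 0.0834]
eef_rot: [3.141, -0.002, 0.164]
contact_force: [-0.2, 0.2, 6.8]
gripper_width: 0.0129
```

```bash
python3 mv.py .4456 -.1192 .2 .165
```

```text
t 32.85 pos [ 0.4464 -0.1206  0.0834] rot [ 3.141e+00 -2.000e-03  1.640e-01] F [-0.2  0.2  6.8] w 0.0129
slide [-0.3, -1.3, -116.6] dr [0.001, -0.002, -0.001] rows 2.8
```

>>> send_rows(
  targets=[
    {"slide": [0, 0, -15], "dr": [0, 0, 0]},
    {"slide": [0, 0, -45], "dr": [0, 0, 0]},
    {"slide": [0, 0, -80], "dr": [0, 0, 0]},
    {"slide": [0, 0, -105], "dr": [0, 0, 0]},
    {"slide": [0, 0, -110], "dr": [0, 0, 0]},
    {"slide": [0, 0, -110], "dr": [0, 0, 0]},
  ],
)

```text
time: 33.35
tool_pos: [0.4466, -0.1207, 0.1944]
eef_rot: [3.139, -0.004, 0.163]
contact_force: [-0.6, -0.5, -1.3]
gripper_width: 0.013
```

```bash
python3 - <<'E'
from h import *
pc=[.50987,.068,-.0455]
for y in (60,-60): print(y,xf(pc,(-.0592,y*1e-3,0)).round(4))
E
python3 mv.py .4535 .1306 .15 -.0455;python3 mv.py .4535 .1306 .17 -.0455
```

```text
60 [0.4535 0.1306 0.    ]
-60 [0.448  0.0108 0.    ]
t 33.35 pos [ 0.4466 -0.1207  0.1944] rot [ 3.139 -0.004  0.163] F [-0.6 -0.5 -1.3] w 0.013
slide [47.5, -247.0, 44.0] dr [0.002, -0.004, 0.209] rows 6.1
t 33.35 pos [ 0.4466 -0.1207  0.1944] rot [ 3.139 -0.004  0.163] F [-0.6 -0.5 -1.3] w 0.013
slide [47.6, -246.9, 24.0] dr [0.002, -0.004, 0.209] rows 6.1
```

>>> send_rows(
  targets=[
    {"slide": [5, -25, 0], "dr": [0, 0, 0.02]},
    {"slide": [11, -57, 0], "dr": [0, 0, 0.05]},
    {"slide": [18, -90, 0], "dr": [0, 0, 0.08]},
    {"slide": [24, -124, 0], "dr": [0, 0, 0.11]},
    {"slide": [30, -158, 0], "dr": [0, 0, 0.14]},
    {"slide": [37, -192, 0], "dr": [0, 0, 0.17]},
    {"slide": [43, -222, 10], "dr": [0, 0, 0.2]},
    {"slide": [46.5, -241, 20], "dr": [0, 0, 0.209]},
    {"slide": [47.5, -247, 24], "dr": [0, 0, 0.209]},
    {"slide": [47.5, -247, 24], "dr": [0, 0, 0.209]},
  ],
)

```text
time: 34.18
tool_pos: [0.4508, 0.1324, 0.1665]
eef_rot: [3.141, 0.003, -0.041]
contact_force: [-0.6, -0.8, -0.6]
gripper_width: 0.0131
```

>>> send_rows(
  targets=[
    {"slide": [0, 0, 10], "dr": [0, 0, 0]},
    {"slide": [0, 0, 20], "dr": [0, 0, 0]},
    {"slide": [0, 0, 20], "dr": [0, 0, 0]},
    {"slide": [0, 0, 20], "dr": [0, 0, 0]},
  ],
)

```text
time: 34.52
tool_pos: [0.4517, 0.1295, 0.148]
eef_rot: [3.14, 0.002, -0.047]
contact_force: [0.6, -0.4, -0.7]
gripper_width: 0.0133
```

```bash
python3 cf.py; python3 - <<'E'
from h import *
im=grab_frame('scene')[:,:,::-1]; cv2.imwrite('pics/g1s.png',im); crop('','g1.png',190,120,310,250,5,im)
im=grab_frame('top')[:,:,::-1]; cv2.imwrite('pics/g1t.png',im); crop('','g1t_.png',220,190,330,290,6,im)
E
```

```text
case frame TCP mm -60.9 58.7 148.0 rot [ 3.1404e+00  1.5000e-03 -4.6500e-02] F [ 0.6 -0.4 -0.7] t 34.5 w 0.0133
```

View pics/g1.png

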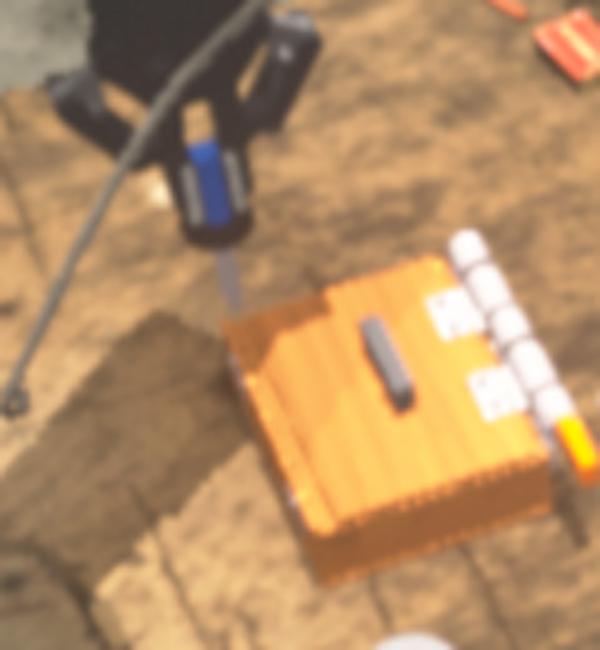

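View pics/g1t_.png

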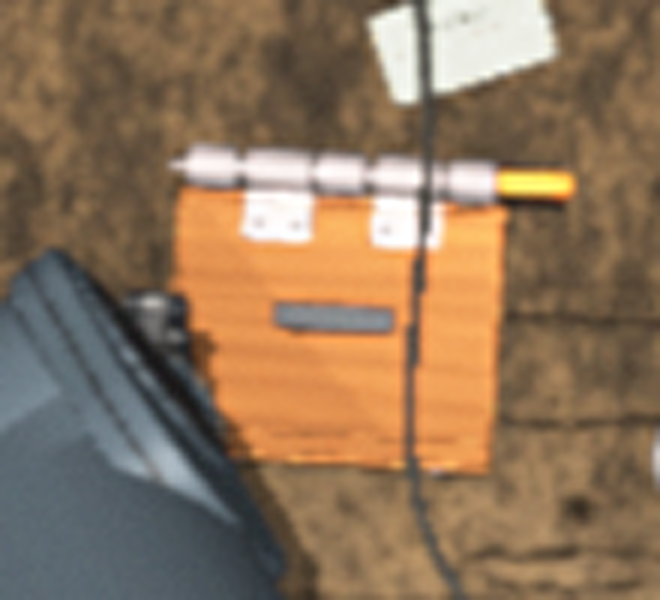

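```bash
python3 - <<'E'
from h import *
f=lambda X:((proj('scene',X)-[190,120]+.5)*5-.5).round(0)
x,y=.4517,.1295
for z in (.0726,.0856,.1346,.1396,.1856): print(z,f((x,y,z)))
pc=[.50987,.068,-.0455]
for l in [(-64,60,52),(-54,60,52),(-59.2,60,46)]: print(l,f(xf(pc,np.array(l)*1e-3)))
im=cv2.imread('pics/g1s.png'); crop('','g1z.png',220,150,260,210,10,im)
E
```

```text
0.0726 [237. 311.]
0.0856 [233. 294.]
0.1346 [219. 225.]
0.1396 [217. 218.]
0.1856 [203. 149.]
(-64, 60, 52) [236. 339.]
(-54, 60, 52) [254. 333.]
(-59.2, 60, 46) [246. 344.]
```

View pics/g1z.png

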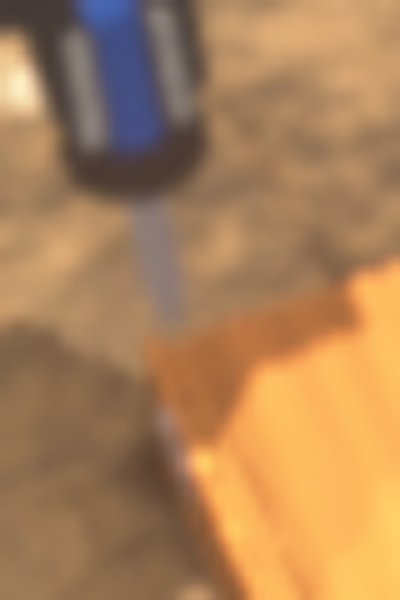

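>>> send_rows(
  targets=[
    {"slide": [1.7, -2.5, 6], "dr": [0, 0, 0]},
    {"slide": [1.7, -2.5, 12], "dr": [0, 0, 0]},
    {"slide": [1.7, -2.5, 16], "dr": [0, 0, 0]},
    {"slide": [1.7, -2.5, 16], "dr": [0, 0, 0]},
    {"slide": [1.7, -2.5, 16], "dr": [0, 0, 0]},
  ],
)

```text
time: 35.03
tool_pos: [0.4536, 0.1334, 0.1319]
eef_rot: [3.141, 0.001, -0.045]
contact_force: [0.3, 0.0, -0.7]
gripper_width: 0.0132
```

```bash
python3 cf.py;python3 - <<'E'
from h import *
im=grab_frame('scene')[:,:,::-1]; cv2.imwrite('pics/g2s.png',im)
pc=[.50987,.068,-.0455];c=cv2.resize(im[150:240,220:300],None,fx=8,fy=8,interpolation=cv2.INTER_CUBIC)
k=dict(u0=220,v0=150,s=8)
lines(c,'scene',rect(pc,-.068,-.064,-.078,.078,.052),(0,0,255),**k);lines(c,'scene',[(xf(pc,(-.054,-.076,.052)),xf(pc,(-.054,.076,.052)))],(0,255,0),**k)
cv2.imwrite('pics/g2.png',c)
E
```

```text
case frame TCP mm -59.2 62.8 131.9 rot [ 3.1413e+00  9.0000e-04 -4.4800e-02] F [ 0.3  0.  -0.7] t 35.0 w 0.0132
```

View pics/g2.png

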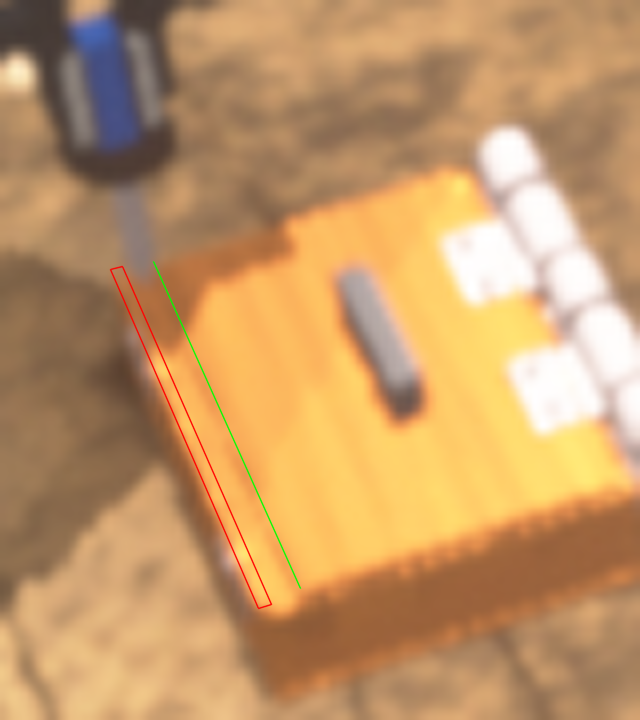

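>>> send_rows(
  targets=[
    {"slide": [0, 1, 3], "dr": [0, 0, 0]},
    {"slide": [0, 1, 6], "dr": [0, 0, 0]},
    {"slide": [0, 1, 8], "dr": [0, 0, 0]},
    {"slide": [0, 1, 8], "dr": [0, 0, 0]},
    {"slide": [0, 1, 8], "dr": [0, 0, 0]},
  ],
)

```text
time: 35.5
tool_pos: [0.4538, 0.1325, 0.1242]
eef_rot: [3.142, 0.0, -0.045]
contact_force: [0.6, 0.2, -0.4]
gripper_width: 0.0132
```

```bash
python3 cf.py
```

```text
case frame TCP mm -59.0 61.9 124.2 rot [ 3.1415e+00  3.0000e-04 -4.4900e-02] F [ 0.6  0.2 -0.4] t 35.5 w 0.0132
```

>>> send_rows(
  targets=[
    {"slide": [0, 0, 1], "dr": [0, 0, 0]},
    {"slide": [0, 0, 1.5], "dr": [0, 0, 0]},
    {"slide": [0, 0, 1.5], "dr": [0, 0, 0]},
  ],
)

```text
time: 35.75
tool_pos: [0.4538, 0.1325, 0.1227]
eef_rot: [-3.142, 0.0, -0.045]
contact_force: [0.6, 0.4, -0.3]
gripper_width: 0.0133
```

```bash
python3 cf.py; python3 - <<'E'
from h import *
im=grab_frame('scene')[:,:,::-1]; crop('','g3.png',215,150,285,220,9,im)
E
```

```text
case frame TCP mm -58.9 61.9 122.7 rot [-3.1416  0.     -0.045 ] F [ 0.6  0.4 -0.3] t 35.8 w 0.0133
```

View pics/g3.png

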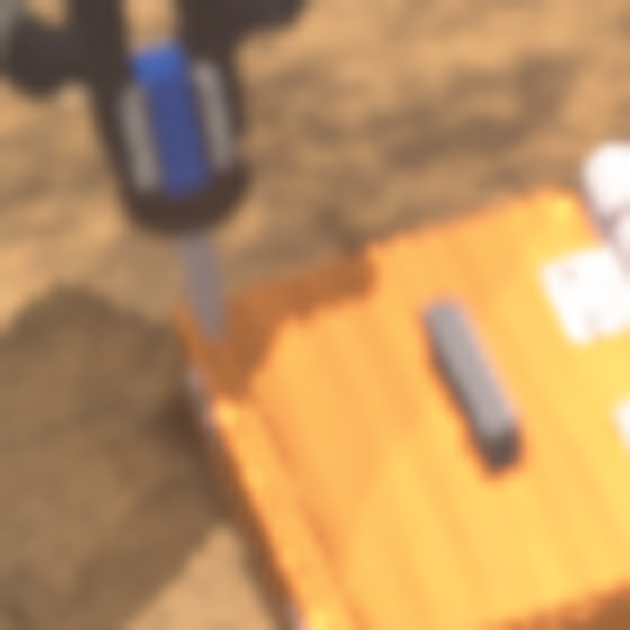

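>>> send_rows(
  targets=[
    {"slide": [0, 3, 0], "dr": [0, 0, 0]},
    {"slide": [0, 6, 0], "dr": [0, 0, 0]},
    {"slide": [0, 9, 0], "dr": [0, 0, 0]},
    {"slide": [0, 12, 0], "dr": [0, 0, 0]},
    {"slide": [0, 15, 0], "dr": [0, 0, 0]},
    {"slide": [0, 18, 0], "dr": [0, 0, 0]},
    {"slide": [0, 21, 0], "dr": [0, 0, 0]},
    {"slide": [0, 24, 0], "dr": [0, 0, 0]},
    {"slide": [0, 27, 0], "dr": [0, 0, 0]},
    {"slide": [0, 30, 0], "dr": [0, 0, 0]},
  ],
)

```text
time: 36.63
tool_pos: [0.4525, 0.1022, 0.1228]
eef_rot: [-3.142, -0.0, -0.045]
contact_force: [0.6, -0.0, -0.8]
gripper_width: 0.0134
```

```bash
python3 cf.py
```

```text
case frame TCP mm -58.9 31.6 122.8 rot [-3.1416 -0.     -0.045 ] F [ 0.6 -0.  -0.8] t 36.6 w 0.0134
```

>>> send_rows(
  targets=[
    {"slide": [0, 3, 0], "dr": [0, 0, 0]},
    {"slide": [0, 6, 0], "dr": [0, 0, 0]},
    {"slide": [0, 9, 0], "dr": [0, 0, 0]},
    {"slide": [0, 12, 0], "dr": [0, 0, 0]},
    {"slide": [0, 15, 0], "dr": [0, 0, 0]},
    {"slide": [0, 18, 0], "dr": [0, 0, 0]},
    {"slide": [0, 21, 0], "dr": [0, 0, 0]},
    {"slide": [0, 24, 0], "dr": [0, 0, 0]},
    {"slide": [0, 27, 0], "dr": [0, 0, 0]},
    {"slide": [0, 30, 0], "dr": [0, 0, 0]},
  ],
)

```text
time: 37.47
tool_pos: [0.4511, 0.0723, 0.1228]
eef_rot: [-3.142, -0.0, -0.045]
contact_force: [-0.4, -0.7, 0.2]
gripper_width: 0.0132
```

>>> send_rows(
  targets=[
    {"slide": [0, 3, 0], "dr": [0, 0, 0]},
    {"slide": [0, 6, 0], "dr": [0, 0, 0]},
    {"slide": [0, 9, 0], "dr": [0, 0, 0]},
    {"slide": [0, 12, 0], "dr": [0, 0, 0]},
    {"slide": [0, 15, 0], "dr": [0, 0, 0]},
    {"slide": [0, 18, 0], "dr": [0, 0, 0]},
    {"slide": [0, 21, 0], "dr": [0, 0, 0]},
    {"slide": [0, 24, 0], "dr": [0, 0, 0]},
    {"slide": [0, 27, 0], "dr": [0, 0, 0]},
    {"slide": [0, 30, 0], "dr": [0, 0, 0]},
  ],
)

```text
time: 38.3
tool_pos: [0.4498, 0.0423, 0.1228]
eef_rot: [-3.142, -0.0, -0.045]
contact_force: [-0.3, 0.8, -1.2]
gripper_width: 0.0133
```

```bash
python3 cf.py;python3 - <<'E'
from h import *
im=grab_frame('scene')[:,:,::-1]; crop('','g4.png',225,150,315,250,7,im)
E
```

```text
case frame TCP mm -58.9 -28.4 122.8 rot [-3.1416 -0.     -0.0449] F [-0.3  0.8 -1.2] t 38.3 w 0.0133
```

View pics/g4.png

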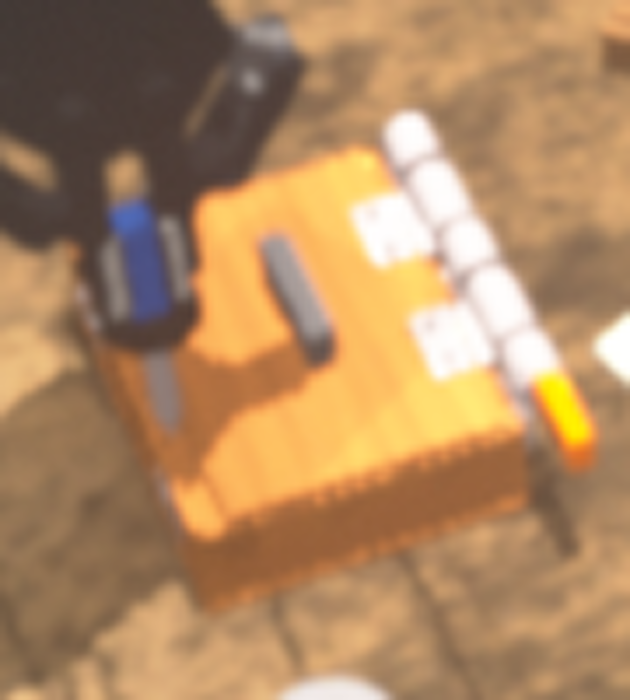

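>>> send_rows(
  targets=[
    {"slide": [0, 3, 0], "dr": [0, 0, 0]},
    {"slide": [0, 6, 0], "dr": [0, 0, 0]},
    {"slide": [0, 9, 0], "dr": [0, 0, 0]},
    {"slide": [0, 12, 0], "dr": [0, 0, 0]},
    {"slide": [0, 15, 0], "dr": [0, 0, 0]},
    {"slide": [0, 18, 0], "dr": [0, 0, 0]},
    {"slide": [0, 21, 0], "dr": [0, 0, 0]},
    {"slide": [0, 24, 0], "dr": [0, 0, 0]},
    {"slide": [0, 27, 0], "dr": [0, 0, 0]},
    {"slide": [0, 30, 0], "dr": [0, 0, 0]},
  ],
)

```text
time: 39.18
tool_pos: [0.4484, 0.0123, 0.1228]
eef_rot: [-3.142, 0.0, -0.045]
contact_force: [-0.2, -0.9, -0.5]
gripper_width: 0.0134
```

>>> send_rows(
  targets=[
    {"slide": [0, 2, 0], "dr": [0, 0, 0]},
    {"slide": [0, 4, 0], "dr": [0, 0, 0]},
    {"slide": [0, 4, 0], "dr": [0, 0, 0]},
    {"slide": [0, 4, 0], "dr": [0, 0, 0]},
  ],
)

```text
time: 39.52
tool_pos: [0.4482, 0.0086, 0.1228]
eef_rot: [-3.142, 0.0, -0.045]
contact_force: [-0.2, -0.0, -1.2]
gripper_width: 0.0134
```

```bash
python3 cf.py
```

```text
case frame TCP mm -58.9 -62.2 122.8 rot [-3.1415  0.     -0.0452] F [-0.2 -0.  -1.2] t 39.5 w 0.0134
```

>>> send_rows(
  targets=[
    {"slide": [0, 0, -15], "dr": [0, 0, 0]},
    {"slide": [0, 0, -45], "dr": [0, 0, 0]},
    {"slide": [0, 0, -68], "dr": [0, 0, 0]},
    {"slide": [0, 0, -75], "dr": [0, 0, 0]},
    {"slide": [0, 0, -75], "dr": [0, 0, 0]},
  ],
)

```text
time: 39.93
tool_pos: [0.4493, 0.0088, 0.1993]
eef_rot: [-3.141, -0.004, -0.045]
contact_force: [-0.2, -0.9, -0.9]
gripper_width: 0.0134
```

```bash
python3 mv.py .4462 -.1203 .195 .164
```

```text
t 39.93 pos [0.4493 0.0088 0.1993] rot [-3.141 -0.004 -0.045] F [-0.2 -0.9 -0.9] w 0.0134
slide [2.7, 129.1, 4.3] dr [0.0, -0.004, -0.209] rows 3.1
```

>>> send_rows(
  targets=[
    {"slide": [0.5, 22, 0], "dr": [0, 0, -0.04]},
    {"slide": [1, 45, 0], "dr": [0, 0, -0.08]},
    {"slide": [1.5, 70, 0], "dr": [0, 0, -0.12]},
    {"slide": [2, 95, 0], "dr": [0, 0, -0.16]},
    {"slide": [2.5, 116, 0], "dr": [0, 0, -0.2]},
    {"slide": [2.5, 126, 0], "dr": [0, 0, -0.209]},
    {"slide": [2.5, 129, 0], "dr": [0, 0, -0.209]},
    {"slide": [2.5, 129, 0], "dr": [0, 0, -0.209]},
    {"slide": [2.5, 129, 0], "dr": [0, 0, -0.209]},
  ],
)

```text
time: 40.68
tool_pos: [0.4447, -0.1195, 0.1971]
eef_rot: [-3.141, 0.001, 0.164]
contact_force: [0.3, 0.0, -0.4]
gripper_width: 0.0134
```

```bash
python3 mv.py .4462 -.1203 .0834 .164; python3 - <<'E'
from h import *
im=grab_frame('scene')[:,:,::-1]; crop('','h1.png',230,180,320,300,6,im)
E
```

```text
t 40.68 pos [ 0.4447 -0.1195  0.1971] rot [-3.141e+00  1.000e-03  1.640e-01] F [ 0.3  0.  -0.4] w 0.0134
slide [1.4, 1.1, 113.7] dr [-0.001, 0.001, 0.0] rows 2.7
```

View pics/h1.png

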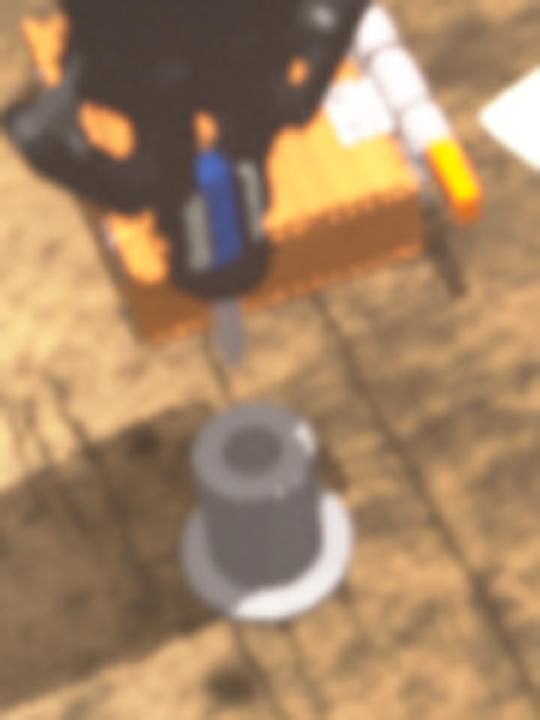

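```bash
python3 - <<'E'
from h import *
print(pt('scene',*up(253,450,6,230,180),.07))
E
```

```text
[ 0.44567066 -0.12009162  0.07      ]
```

>>> send_rows(
  targets=[
    {"slide": [1.5, 0.5, 15], "dr": [0, 0, 0]},
    {"slide": [1.5, 0.5, 30], "dr": [0, 0, 0]},
    {"slide": [1.5, 0.5, 38], "dr": [0, 0, 0]},
    {"slide": [1.5, 0.5, 40], "dr": [0, 0, 0]},
    {"slide": [1.5, 0.5, 40], "dr": [0, 0, 0]},
  ],
)

```text
time: 41.15
tool_pos: [0.4463, -0.1199, 0.1575]
eef_rot: [-3.141, 0.001, 0.165]
contact_force: [-0.0, -0.3, -0.2]
gripper_width: 0.0136
```

```bash
python3 mv.py .4462 -.1203 .0834 .164
```

```text
t 41.15 pos [ 0.4463 -0.1199  0.1575] rot [-3.141e+00  1.000e-03  1.650e-01] F [-0.  -0.3 -0.2] w 0.0136
slide [-0.1, 0.5, 74.1] dr [-0.001, 0.001, 0.001] rows 1.8
```

Aligned with the bore within 1 mm; lower in.

>>> send_rows(
  targets=[
    {"slide": [0, 0, 10], "dr": [0, 0, 0]},
    {"slide": [0, 0, 20], "dr": [0, 0, 0]},
    {"slide": [0, 0, 32], "dr": [0, 0, 0]},
    {"slide": [0, 0, 44], "dr": [0, 0, 0]},
    {"slide": [0, 0, 56], "dr": [0, 0, 0]},
    {"slide": [0, 0, 66], "dr": [0, 0, 0]},
    {"slide": [0, 0, 71], "dr": [0, 0, 0]},
    {"slide": [0, 0, 73], "dr": [0, 0, 0]},
    {"slide": [0, 0, 73], "dr": [0, 0, 0]},
  ],
)

```text
time: 41.9
tool_pos: [0.4467, -0.1205, 0.085]
eef_rot: [3.142, -0.0, 0.164]
contact_force: [0.1, -0.6, -0.1]
gripper_width: 0.0134
```

```bash
python3 mv.py .4462 -.1203 .0834 .164
```

```text
t 41.9 pos [ 0.4467 -0.1205  0.085 ] rot [ 3.142 -0.     0.164] F [ 0.1 -0.6 -0.1] w 0.0134
slide [-0.5, -0.3, 1.6] dr [0.0, -0.0, 0.0] rows 0.0
```

>>> send_rows(
  targets=[
    {"slide": [-0.5, 0, 1.5], "dr": [0, 0, 0]},
    {"slide": [-0.5, 0, 1.5], "dr": [0, 0, 0]},
  ],
)

```text
time: 42.07
tool_pos: [0.4463, -0.1208, 0.0837]
eef_rot: [3.141, -0.001, 0.164]
contact_force: [-0.4, 0.3, -0.1]
gripper_width: 0.0134
```

>>> send_rows(
  targets=[
    {"slide": [0, 0, 0], "dr": [0, 0, 0]},
    {"slide": [0, 0, 0], "dr": [0, 0, 0]},
    {"slide": [0, 0, 0], "dr": [0, 0, 0]},
    {"slide": [0, 0, 0], "dr": [0, 0, 0]},
    {"slide": [0, 0, 0], "dr": [0, 0, 0]},
    {"slide": [0, 0, -20], "dr": [0, 0, 0]},
    {"slide": [0, 0, -55], "dr": [0, 0, 0]},
    {"slide": [0, 0, -90], "dr": [0, 0, 0]},
    {"slide": [0, 0, -110], "dr": [0, 0, 0]},
    {"slide": [0, 0, -110], "dr": [0, 0, 0]},
  ],
  hand=55,
)

```text
time: 42.9
tool_pos: [0.4482, -0.1209, 0.1973]
eef_rot: [3.139, -0.006, 0.164]
contact_force: [0.8, 0.2, 0.3]
gripper_width: 0.0469
```

>>> send_rows(
  targets=[
    {"slide": [0, 40, 0], "dr": [0, 0, 0]},
    {"slide": [0, 80, 0], "dr": [0, 0, 0]},
    {"slide": [0, 120, 0], "dr": [0, 0, 0]},
    {"slide": [0, 160, 0], "dr": [0, 0, 0]},
    {"slide": [0, 190, 0], "dr": [0, 0, 0]},
    {"slide": [0, 200, 0], "dr": [0, 0, 0]},
    {"slide": [0, 200, 0], "dr": [0, 0, 0]},
  ],
)

```text
time: 43.48
tool_pos: [0.4779, -0.3211, 0.192]
eef_rot: [-3.142, 0.001, 0.159]
contact_force: [0.4, 0.3, -0.4]
gripper_width: 0.0466
```

```bash
python3 cf.py; python3 chk.py c3; python3 pinck.py p5; python3 - <<'E'
from h import *
crop('','ft.png',160,140,480,300,2.4,cv2.imread('pics/p5_topfull.png'))
crop('','fs.png',210,110,460,300,3,cv2.imread('pics/p5_scenefull.png'))
E
```

```text
case frame TCP mm -14.2 -390.2 192.0 rot [-3.1415e+00  1.1000e-03  1.5940e-01] F [ 0.4  0.3 -0.4] t 43.5 w 0.0466
```

View pics/ft.png

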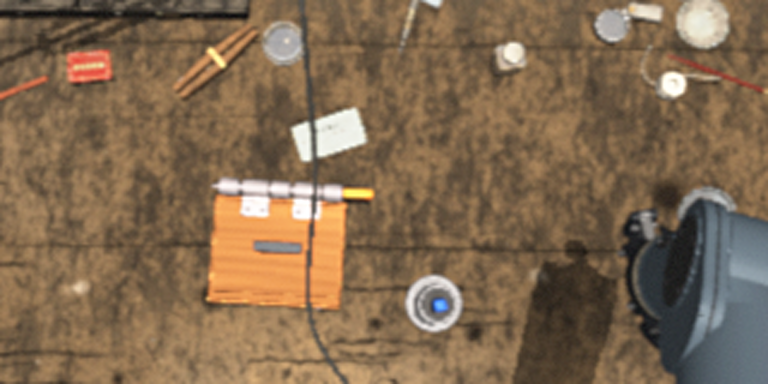

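View pics/fs.png

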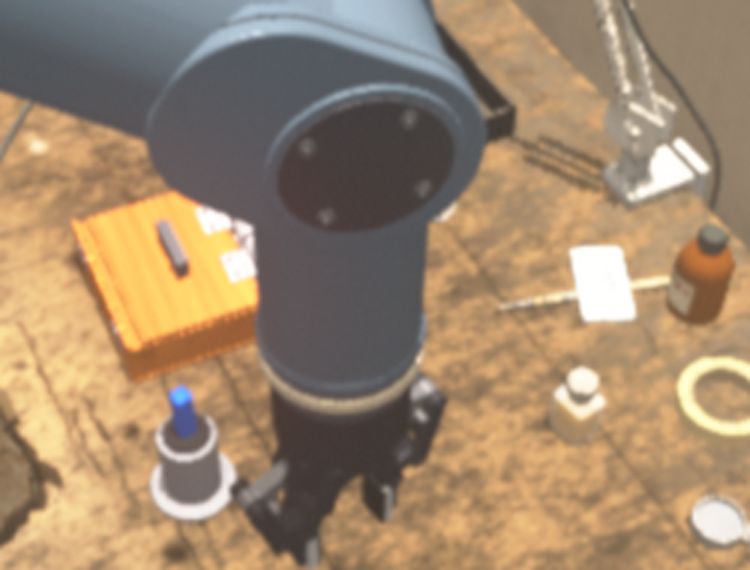

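View pics/c3_top.png

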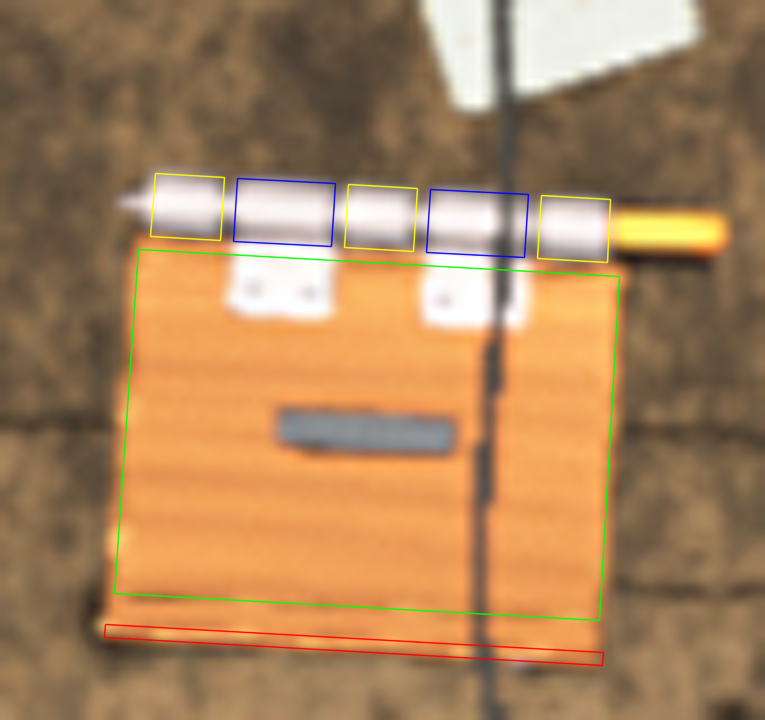

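```bash
python3 - <<'E'
from station import *
print(job_done())
E
```

```text
the job is handed in; nothing more can be done
None
```

I did every step in order and handed the job in at about 43 s of the 208 s allowed; no verdict was reported.

- **Weights:** all four brass weights went into the case. The last picture before the lid went on showed them inside, and no brass is left on the bench.
- **Lid:** it sits flat with its knuckles between the case's. It matches the model outline to about 1 pixel (roughly 3 mm).
- **Hinge pin:** it went through all five knuckles from the right. The shoulder met the outer knuckle with about 7 N, and the nose shows at the left end.
- **Seam check:** the tip ran left to right from +62 to −62 mm at about 3.6 cm/s, with no contact force. It travelled about 1.3 mm above the groove bottom, nearly 5 mm below the lid top. That height is worked out from where the tracer was gripped, because the tip was not pressed onto the bottom.
- **Tracer:** it is back upright in its stand, and the gripper is clear of everything.
- **Oil vial, clear cup and matchbox:** they look unmoved in the last pictures.

One estimate of the lid's sideways offset while it was held disagreed by up to 5 mm. I went with the knuckle positions instead, and the lid went on without resistance. None of the final checks failed.

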